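# Change the die cassette in a strap press

### The job

Clear all the finished buckles off the press bed into the red bin. Then take the cassette with the long grip out of the tightly packed rack, tilting its top forward to free it from under the keeper bar and leaving the others standing in place, and stand it upright on the middle of the bed, between jaw and fixed stop and square to them. Then wind the handwheel until the jaw has pushed it snug against the fixed stop, and last bring the lock lever straight upright.

Things in the scene. Friction and masses are not known exactly. Their poses are not given: they have to be found in the camera images.
- press: Grey bench press, fixed; yaw varies a little. Origin on the table, amid its work area; x along the jaw, away from the robot; y from jaw to fixed stop. Dark bed 250 (x) by 290 (y), top at z = 12 mm. Fixed stop: block 200 (x) by 20, 48 high above the bed, face at y = +65 mm. Gearbox at y = -190, 110 by 100, 68 high. Lever bracket at x = 20, y = 140, top at z = 57 mm.
- jaw (a joint): Bright steel jaw block, 130 (x) by 30 (y) by 40 high, riding on the bed. Value in m: at 0 its face is at press y = -65 mm (130 mm from the fixed stop), growing as it moves to +y towards the stop. Driven only by the handwheel, 4 mm per radian (25 mm a turn). With a cassette snug against the stop it reads 0.094. It stays where it is left.
- wheel (a joint): Handwheel lying flat on the gearbox, black disc of 112 mm diameter, its face at z = 90 mm, vertical axis. Value in rad grows clockwise seen from above, which closes the jaw; jaw = 0.004 x wheel. About 20 to 24 rad are needed. Turning drag about 0.1 N m; the jaw can travel 0 to 110 mm.
- wheel_axis (a point): Point on the handwheel's axis, 115 mm above the table.
- crank_grip (a point): Centre of the grip of the upright crank knob on the handwheel: black, 18 mm in diameter, reaching 42 mm up from the wheel's face (top at z = 133 mm), 42 mm off the wheel's axis; this point is at z = 115 mm. The knob spins freely on its pin, so a gripper can hold it without turning while it goes round.
- lever (a joint): Lock lever: round steel rod with a black grip, hinged on the press beyond the fixed stop about the press's y axis. Value in rad: 0 = straight upright, negative = leaning towards the robot (press -x), positive = leaning away. It starts leaning towards the robot, stays where it is left, and takes about 1.5 N at the grip to move.
- lever_grip (a point): Centre of the lever's black grip (20 mm diameter, 36 mm long), 103 mm from the hinge.
- lever_hinge (a point): The lever's hinge, 62 mm above the table.
- rack: Low plywood rack, fixed; yaw varies a little. Origin: centre of its underside; x away from the robot, y along the row. Outside 208 (y) by 136, ends 160 high. Floor at z = 12 mm; front lip 18 above the floor, inner face at x = -52.5; rear rail 50 above it, inner face at x = +52.5. Five cassettes stand side by side, 37.5 mm from centre to centre, 1.5 mm apart.
- keeper (a point): Centre of the underside of the steel keeper bar, fixed to the rack along its y: 26 mm wide (x), 8 thick, over the rear of all the cassettes (rack x = +35.5 to +61.5 mm), 11 mm above their tops (z = 153 mm), so that none can be lifted straight up.
- cassette: The wanted die cassette: aluminium box 100 (x) by 36 (y) by 130 high, 0.25 to 0.5 kg, black upright grip on top 64 long (x), 10 thick (y), 30 high, centred 12 mm towards -x of the box's centre. Origin: centre of the box's underside. Stands in one of the three inner places. Tilted forward 0.4 rad about its lower front edge it clears the keeper and can be pulled out along its length, over the lip.
- spare_a: Another die cassette in the rack, same box, grip 28 mm long instead of 64 mm. Origin: centre of the underside. Stays in the rack.
- spare_b: Another die cassette in the rack, same box, grip 28 mm long instead of 64 mm. Origin: centre of the underside. Stays in the rack.
- spare_c: Another die cassette in the rack, same box, grip 28 mm long instead of 64 mm. Origin: centre of the underside. Stays in the rack.
- spare_d: Another die cassette in the rack, same box, grip 28 mm long instead of 64 mm. Origin: centre of the underside. Stays in the rack.
- buckle_1: Finished steel strap buckle: flat frame 52 (x) by 36 (y) by 10 mm high with a middle bar, 7 mm bars, 60 g, lying on the press bed. One to three buckles are present. Origin: centre of its underside.
- buckle_2: Finished steel strap buckle: flat frame 52 (x) by 36 (y) by 10 mm high with a middle bar, 7 mm bars, 60 g, lying on the press bed. One to three buckles are present. Origin: centre of its underside.
- buckle_3: Finished steel strap buckle: flat frame 52 (x) by 36 (y) by 10 mm high with a middle bar, 7 mm bars, 60 g, lying on the press bed. One to three buckles are present. Origin: centre of its underside.
- bin: Red plastic bin, fixed, open at the top, 160 (x) by 140 (y) by 55 mm high outside, walls 4 mm. Origin: centre of its underside.
- thread_cone: White thread cone, 100 mm high, 64 mm wide; a bystander to be left alone.
- oil_bottle: Yellow plastic bottle, 140 mm high, 56 mm wide; a bystander to be left alone.
- carton: Cardboard box 90 by 120 by 60 mm high; a bystander to be left alone.

How it is judged:
On the way, in this order (a step that is already met when the one before it is completed fails the run):
1. every buckle lies in the red bin (x of buckle_1 in the frame of bin between -0.08 and 0.08 m and y of buckle_1 in the frame of bin between -0.07 and 0.07 m and z of each of buckle_1, buckle_2, buckle_3 in the frame of bin below 0.05 m and linear speed of each of buckle_1, buckle_2, buckle_3 below 0.03 m/s and x of buckle_2 in the frame of bin between -0.08 and 0.08 m and y of buckle_2 in the frame of bin between -0.07 and 0.07 m and x of buckle_3 in the frame of bin between -0.08 and 0.08 m and y of buckle_3 in the frame of bin between -0.07 and 0.07 m), for 0.2 s.
2. the long-grip cassette is tilted forward with its foot still in the rack (angle between cassette's own z axis and vertical above 0.2 rad and z of cassette in the frame of rack below 0.06 m and x of cassette in the frame of rack above -0.07 m), for 0.05 s.
3. the cassette stands released, upright on the bed between jaw and stop (z of cassette in the frame of press between 0.008 and 0.016 m and angle between cassette's own z axis and vertical below 0.06 rad and x of cassette in the frame of press between -0.05 and 0.05 m and y of cassette in the frame of press between -0.06 and 0.052 m and angle between the y axis of cassette and the y axis of press, either way round below 0.25 rad and contact force between cassette and the fingers below 0.1 N and linear speed of cassette below 0.02 m/s), for 0.3 s.
4. the jaw has pushed the cassette against the fixed stop (z of cassette in the frame of press between 0.008 and 0.016 m and angle between cassette's own z axis and vertical below 0.06 rad and x of cassette in the frame of press between -0.05 and 0.05 m and y of cassette in the frame of press between 0.0435 and 0.051 m and angle between the y axis of cassette and the y axis of press, either way round below 0.06 rad and value of joint jaw between 0.0915 and 0.0985 m), for 0.2 s.
5. the lock lever is upright, the cassette still held (all of step 4 and value of joint lever between -0.12 and 0.12 rad and velocity of joint lever between -0.05 and 0.05 rad/s), for 0.2 s.
At the end, for the whole second after the job is handed in: All buckles in the bin; cassette upright on the bed (0.06 rad), within 50 mm of its middle along the jaw, square to the stop (0.06 rad) and within 3 mm of it, jaw within 2.5 mm of snug; lever within 0.12 rad of upright; other cassettes within 20 mm of their places, tilt under 0.1 rad (all of step 1 and all of step 4 and linear speed of cassette below 0.02 m/s and value of joint lever between -0.12 and 0.12 rad and angle between each of spare_a, spare_b, spare_c, spare_d's own z axis and vertical below 0.1 rad and distance of each of spare_a, spare_b, spare_c, spare_d from where it was at the start of the episode below 0.02 m); the robot touches nothing.
It fails at once if a bystander is moved more than 30 mm (distance of any of thread_cone, oil_bottle, carton from where it was at the start of the episode above 0.03 m).
It fails at once if another cassette is pulled out of its place (moved more than 50 mm) (distance of any of spare_a, spare_b, spare_c, spare_d from where it was at the start of the episode above 0.05 m).
Of buckle_1, buckle_2, buckle_3 only 1 to 3 are there at a start; the rules pass over those that are not, and their reading is None.
At some moment in a run one of buckle_1, buckle_2, buckle_3 may be knocked a few centimetres aside while the robot is not near it.
It also fails if it takes over 210 s, if anything falls off the work surface, if the arm or the gripper's body presses on something with over 40 N, if the wrist force passes 120 N, or if a joint passes its speed limit or range.

### The arm

A 6-joint arm with a two-finger parallel gripper is mounted at the origin on the work surface. World frame = base frame: x ahead of the robot, y to its left, z up, the work surface at z = 0. Lengths are in m, angles in rad, forces in N, time in s.
With the tool pointing down it reaches from about 0.35 to 0.775 m from the base axis. Payload 7.3 kg.
Tool frame: the origin (TCP) lies on the centre line of the jaws, within the pads' length; the fingertips stand 11 mm ahead of it and the grasp point (between the pads) lies 8 mm behind it; z points along the fingers, y is the direction in which the jaws open and shut (so a half turn about z gives the same grasp; the last joint's range is limited). The gripper opens to 92 mm and grips with 3 to 60 N. Pads are 19 mm wide; open, the fingers measure 130 mm over their backs; the gripper's body (75 mm by 190 mm) begins 47 mm behind the grasp point.
Start: joints at [-1.376, 0.342, 1.524, -0, 1.275, -0.146], TCP at [0.175, -0.495, 0.238] pointing down, gripper open.
Joint ranges: [-2.53, 2.53], [-0.77, 2.02], [0.04, 2.7], [-1, 4.14], [0.28, 2.66], [-3.11, 3.11]. Speed limits (rad/s): [2.57, 2.57, 3.14, 3.14, 3.14, 3.14].

### API

Orientations are given as [roll, pitch, yaw] about the fixed x, y, z axes, in that order (R = Rz(yaw) Ry(pitch) Rx(roll)).
In Python, from cell import robot gives the robot as it stands.
- The arm moves only by the tool jog_arm, never from a script. Its argument "deltas" is one flat list of numbers, 6 for each row, row after row: the shift along the world's x, y, z in units of 0.1 m (1.0 is 0.1 m), then the turn, a rotation vector about the world's x, y, z in units of 90 degrees (1.0 is 90 degrees). A call has 1 to 5 rows; each row is the pose to reach, as a shift and turn from the pose commanded when the call began; what a row does not reach only later rows make up. A row lasts 1/12 s, in which the tool goes at most 41.7 mm and 7.16 degrees, less where a joint would pass 70% of its speed; a pose out of reach is approached as far as the arm can. A call with a number of a shift or a turn outside -1 to 1 is refused whole. A call with a gripper value outside its range is refused whole. "claw" is the opening, from 0 (shut) to 1 (fully open), set as the call begins (left out, the last holds). The fingers move at their own pace and stop on an object; "newtons" is the grip in N (left out, the last holds). Time passes only in rows, so rows that repeat a pose let the fingers close. It gives the time, the measured TCP pose, the force and the opening at its end, in the units of the state.
- robot.observe(): the state, without advancing time (a new reading comes with each control period).
- robot.read_camera(name): name is "side" or "top" or "wrist"; returns the picture (420x560x3 uint8, red, green, blue); there is no depth.
- robot.camera_params(name): a dict with "fx", "fy", "cx", "cy" (pixels), "R" (3x3) and "t" (3): a world point X has camera coordinates R X + t. Camera axes: x right, y down, z forward; pixel columns grow to the right and rows downward; lengths in m; the calibration is good to about 2 mm. A picture is of the moment at which its call begins: read the wrist's pose just before it. camera_params takes no time and is no camera call; for the wrist camera it gives the pose at the moment of the call.
- robot.hand_in(): hands the job in, once; it reports no verdict.
The state is a dict: "time": time; "qpos": joint angles; "qvel": joint speeds; "joint_efforts": joint torques, N m; "tool_pos": TCP position; "tool_rot": TCP orientation; "contact_force": force on the tool from outside, world axes, zero at the start; "torque": the same for the moment, N m; "opening": finger opening in m.
Only numpy, scipy, OpenCV 4.12 (cv2) and the standard library are available. Lean on these libraries where they do the work, as an engineer would, in place of code of your own. Each camera call takes 0.05 s, during which the arm holds its last target. There are 200 camera calls.

## Working session

There is one attempt and no reset: what is moved stays moved. The work goes in short steps, Python scripts to look and compute and a tool call to move; the robot and the scene stay as the last step left them, time stands still between calls to the robot, and variables do not carry over. Pictures are saved under pics/ and viewed, about 12 in all and at most 16, crops included, and the job is handed in when it is done.

Besides the shell and the picture viewer there is one more tool, called after "Request:" in YAML: its name, and indented under it one key for each argument. jog_arm: Moves the arm, as the interface text tells. Its arguments: {"type":"object","properties":{"deltas":{"type":"array","items":{"type":"number"}},"claw":{"type":"number"},"newtons":{"type":"number"}},"required":["deltas"]}

```bash
ls; mkdir -p pics; python3 - <<'E'
from cell import robot
import cv2
print(robot.observe())
for n in ["side","top"]:
    cv2.imwrite(f"pics/{n}0.png",robot.read_camera(n)[:,:,::-1]); p=robot.camera_params(n); print(n,{k:(v.tolist() if hasattr(v,'tolist') else v) for k,v in p.items()})
E
```

```text
pics
{'time': 0.0, 'qpos': array([-1.37599400e+00,  3.42739623e-01,  1.52500662e+00, -1.94135442e-05,
        1.27538666e+00, -1.46031711e-01]), 'qvel': array([ 0.00015457, -0.00063159, -0.00019966, -0.00036343,  0.00062713,
       -0.00069858]), 'joint_efforts': array([-5.49730557e-04, -4.31249356e+01, -2.44225127e+01,  7.17373495e-02,
        5.60529158e-02, -1.02998079e-04]), 'tool_pos': array([ 0.1754184 , -0.49442032,  0.2370398 ]), 'tool_rot': array([-3.14006610e+00, -2.05760258e-04,  3.40839544e-01]), 'contact_force': array([0.77309065, 0.02565576, 0.04065887]), 'torque': array([ 0.00292093, -0.00121988, -0.05233179]), 'opening': 0.09199976681791994}
side {'fx': 468.0745246839524, 'fy': 468.0745246839524, 'cx': 275.62959045597535, 'cy': 211.43734771807962, 'R': [[0.014671734017060845, -0.9998605797009555, -0.00797253918158145], [-0.944782237706417, -0.01125211129772445, -0.32750559278552666], [0.32737022395964516, 0.012337388354625676, -0.9448156038683946]], 't': [0.0041769696852270366, 0.6381662764331002, 1.0282572514047132]}
top {'fx': 423.8457797903693, 'fy': 423.8457797903693, 'cx': 288.13632998361334, 'cy': 211.49713009729717, 'R': [[0.006882563380434501, -0.9996920209776708, 0.023843102040104015], [-0.9868890142089555, -0.010635522690265338, -0.16104955538833773], [0.16125353935647646, -0.022422061695690727, -0.9866582727542117]], 't': [-0.02331899572699073, 0.6252050836500185, 1.2079001044572462]}
```

View pics/top0.png

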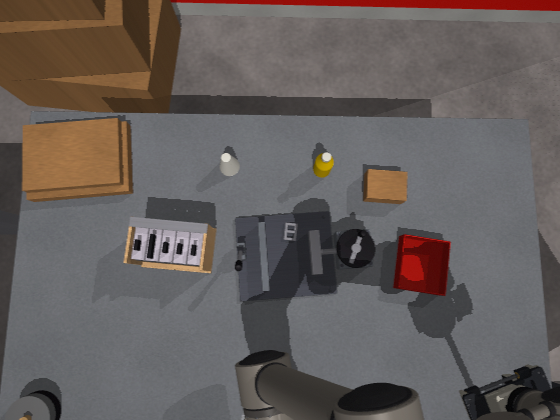

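View pics/side0.png

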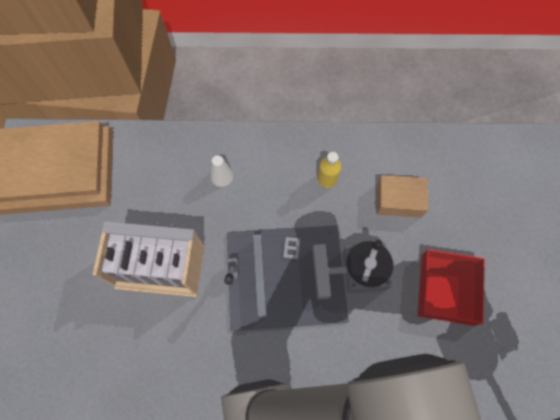

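The side view shows the long grip second from left at about (126,256), one buckle at (291,248), the wheel at (370,263), the bin at (451,287) and the lever grip at (229,279). The top view agrees. Next I'll zoom in to get accurate pixels.

```bash
cat > h.py <<'E'
from cell import robot
import numpy as np, cv2
from scipy.spatial.transform import Rotation as Ro
def ray(n,u,v,z,p=None):
    p=p or robot.camera_params(n); R=np.array(p['R']); c=-R.T@np.array(p['t'])
    d=R.T@np.array([(u-p['cx'])/p['fx'],(v-p['cy'])/p['fy'],1]); return c+d*(z-c[2])/d[2]
def proj(n,X,p=None):
    p=p or robot.camera_params(n); x=np.array(p['R'])@X+p['t']; return np.array([p['fx']*x[0]/x[2]+p['cx'],p['fy']*x[1]/x[2]+p['cy']])
def snap(n,name):
    p=robot.camera_params(n); im=robot.read_camera(n)[:,:,::-1].copy(); cv2.imwrite(f'pics/{name}.png',im); return im,p
def st():
    s=robot.observe(); print('t',round(s['time'],2),'pos',s['tool_pos'].round(4),'rot',s['tool_rot'].round(3),'F',s['contact_force'].round(1),'op',round(s['opening'],4),'q',s['qpos'].round(2)); return s
E
python3 - <<'E'
import cv2,numpy as np
im=cv2.imread('pics/side0.png')
a=cv2.resize(im[215:345,90:290],(800,520),interpolation=cv2.INTER_CUBIC); cv2.imwrite('pics/c1.png',a)
b=cv2.resize(im[215:345,220:420],(800,520),interpolation=cv2.INTER_CUBIC); cv2.imwrite('pics/c2.png',b)
E
```

```text
(no output)
```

View pics/c1.png

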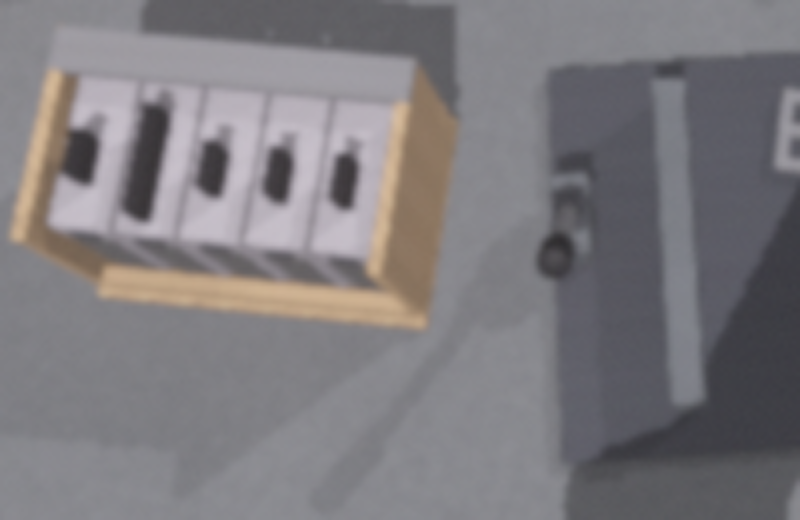

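View pics/c2.png

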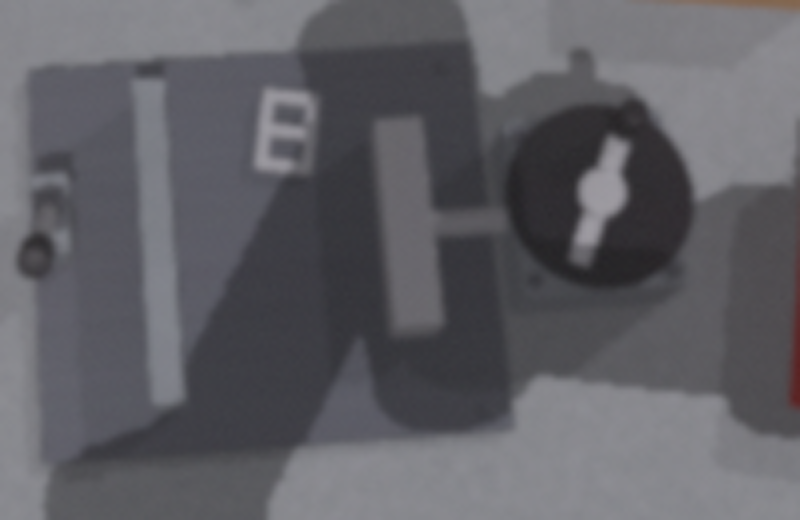

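The zooms show the bed corners (c2) at (28,70), (470,43), (512,428) and (45,465). The stop top spans (135,82) to (185,403), the buckle is at (285,132), the hub at (602,192) and the knob at (632,112). In c1 the long grip runs (155,95)–(138,220) and the lever grip is at (556,255).

```bash
cat > m.py <<'E'
from h import *
p=robot.camera_params('side')
print('cam',(-np.array(p['R']).T@p['t']).round(3))
c1=lambda x,y,z: ray('side',90+(x-1.5)/4,215+(y-1.5)/4,z,p)
c2=lambda x,y,z: ray('side',220+(x-1.5)/4,215+(y-1.5)/4,z,p)
B=[c2(28,70,.012),c2(470,43,.012),c2(512,428,.012),c2(45,465,.012)]
for b in B: print('bed',b.round(4))
print('centre',np.mean(B,0).round(4),'yaws',[np.degrees(np.arctan2(d[1],d[0])).round(2) for d in (B[0]-B[3],B[1]-B[2])],[np.degrees(np.arctan2(-d[0],d[1])).round(2) for d in (B[0]-B[1],B[3]-B[2])])
S=[c2(135,82,.06),c2(165,80,.06),c2(152,405,.06),c2(185,403,.06)]
for b in S: print('stop',b.round(4))
J=[c2(375,118,.052),c2(420,116,.052),c2(394,334,.052),c2(441,330,.052)]
for b in J: print('jaw',b.round(4))
print('hub',c2(602,192,.095),'disc',c2(600,196,.09),'knobtop',c2(632,108,.133))
for q in [(262,88),(318,93),(308,175),(253,169)]: print('buckle',c2(*q,.022).round(4))
print('lever grip', c1(556,255,.14),c1(556,255,.12))
for q in [(78,78),(138,84),(48,228),(112,238),(205,90),(178,240)]: print('casstop',c1(*q,.142).round(4))
print('grip',c1(158,100,.172),c1(138,218,.172))
for q in [(55,73),(12,238),(408,103),(370,275)]: print('racktop',c1(*q,.16).round(4))
im=cv2.imread('pics/side0.png').astype(int); m=((im[:,:,2]>110)&(im[:,:,1]<60)); m[:200]=0
ys,xs=np.nonzero(m); r=cv2.minAreaRect(np.c_[xs,ys].astype(np.float32)); print('bin',r)
for q in cv2.boxPoints(r): print(ray('side',*q,.055,p).round(3))
E
python3 m.py
```

```text
cam [ 2.660e-01 -1.000e-03  1.181e+00]
bed [0.6126 0.1407 0.012 ]
bed [ 0.6345 -0.1473  0.012 ]
bed [ 0.3887 -0.1659  0.012 ]
bed [0.3628 0.1181 0.012 ]
centre [ 0.4996 -0.0136  0.012 ] yaws [np.float64(5.17), np.float64(4.33)] [np.float64(4.35), np.float64(5.22)]
stop [0.5914 0.0678 0.06  ]
stop [0.5929 0.0492 0.06  ]
stop [0.394  0.0518 0.06  ]
stop [0.3954 0.0325 0.06  ]
jaw [ 0.5723 -0.0818  0.052 ]
jaw [ 0.5739 -0.1098  0.052 ]
jaw [ 0.4387 -0.0916  0.052 ]
jaw [ 0.4414 -0.1198  0.052 ]
hub [ 0.51713542 -0.21213715  0.095     ] disc [ 0.51585695 -0.21180089  0.09      ] knobtop [ 0.55813782 -0.22461659  0.133     ]
buckle [ 0.5994 -0.0116  0.022 ]
buckle [ 0.5965 -0.0476  0.022 ]
buckle [ 0.5426 -0.0412  0.022 ]
buckle [ 0.546  -0.0063  0.022 ]
lever grip [0.4666026 0.1153809 0.14     ] [0.47045357 0.11762413 0.12      ]
casstop [0.5659 0.3971 0.142 ]
casstop [0.5627 0.3618 0.142 ]
casstop [0.4778 0.4025 0.142 ]
casstop [0.4726 0.3656 0.142 ]
casstop [0.5596 0.3226 0.142 ]
casstop [0.4719 0.3282 0.142 ]
grip [0.54498223 0.3389737  0.172     ] [0.47787359 0.34208946 0.172     ]
racktop [0.5635 0.4037 0.16  ]
racktop [0.4683 0.4147 0.16  ]
racktop [0.5483 0.201  0.16  ]
racktop [0.4504 0.2147 0.16  ]
bin ((453.8752746582031, 286.366943359375), (57.74415588378906, 69.47998809814453), 1.8476102352142334)
[ 0.39  -0.339  0.055]
[ 0.558 -0.359  0.055]
[ 0.555 -0.501  0.055]
[ 0.388 -0.474  0.055]
```

Request:
jog_arm:
  deltas: [0.8, 0.95, 0.1, 0, 0, -0.28, 0.8, 0.95, 0.1, 0, 0, -0.28, 0.8, 0.95, 0.1, 0, 0, -0.28, 0.8, 0.95, 0.1, 0, 0, -0.28]

```text
time: 0.43
tool_pos: [0.2579, -0.3959, 0.2479]
tool_rot: [-3.139, -0.001, -0.102]
contact_force: [0.4, -0.3, -0.0]
opening: 0.0922
```

Request:
jog_arm:
  deltas: [0.8, 0.95, 0, 0, 0, 0, 0.8, 0.95, 0, 0, 0, 0, 0.8, 0.95, 0, 0, 0, 0]

```text
time: 0.68
tool_pos: [0.336, -0.3033, 0.2475]
tool_rot: [-3.141, 0.0, -0.1]
contact_force: [0.7, 0.1, 0.3]
opening: 0.0917
```

Request:
jog_arm:
  deltas: [0.8, 0.95, 0, 0, 0, 0, 0.8, 0.95, 0, 0, 0, 0, 0.8, 0.95, 0, 0, 0, 0, 0.8, 0.95, 0, 0, 0, 0]

```text
time: 1.02
tool_pos: [0.4187, -0.2044, 0.2476]
tool_rot: [-3.139, -0.001, -0.092]
contact_force: [0.0, 0.5, -0.2]
opening: 0.0919
```

Request:
jog_arm:
  deltas: [0.8, 0.95, 0, 0, 0, 0, 0.8, 0.95, 0, 0, 0, 0, 0.8, 0.95, 0, 0, 0, 0, 0.8, 0.95, 0, 0, 0, 0]
  claw: 0.6

```text
time: 1.35
tool_pos: [0.4985, -0.1101, 0.2473]
tool_rot: [-3.139, -0.001, -0.094]
contact_force: [-0.5, 0.2, -0.3]
opening: 0.0698
```

Request:
jog_arm:
  deltas: [0.6, 0.8, 0, 0, 0, 0, 0.6, 0.8, 0, 0, 0, 0, 0.6, 0.8, 0, 0, 0, 0, 0.6, 0.8, 0, 0, 0, 0, 0.6, 0.8, 0, 0, 0, 0]

```text
time: 1.77
tool_pos: [0.5552, -0.0348, 0.247]
tool_rot: [3.141, 0.002, -0.097]
contact_force: [0.6, -0.6, -0.3]
opening: 0.0552
```

```bash
python3 - <<'E'
from h import *
st(); im,p=snap('wrist','w1')
print((-np.array(p['R']).T@p['t']).round(3), np.array(p['R']).round(3).tolist(), p['fx'])
print(proj('wrist',np.array([.571,-.0267,.022]),p))
s,_=snap('side','s1')
E
```

```text
t 1.77 pos [ 0.5552 -0.0348  0.247 ] rot [ 3.141e+00  2.000e-03 -9.700e-02] F [ 0.6 -0.6 -0.3] op 0.0552 q [-0.2   0.39  1.42 -0.    1.33  1.47]
[ 0.637 -0.043  0.394] [[-0.097, -0.995, -0.001], [-0.948, 0.092, 0.304], [-0.303, 0.03, -0.953]] 300.9483456894305
[274.88866463 168.93206618]
```

View pics/w1.png

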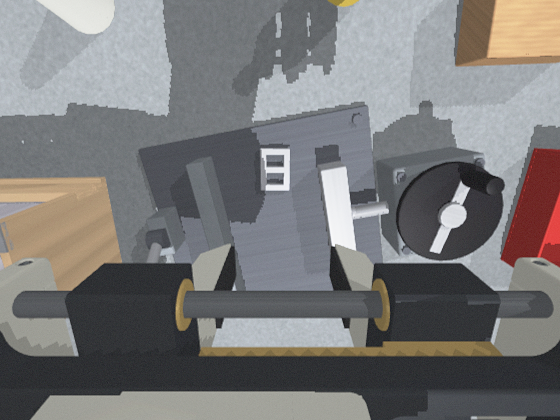

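The wrist view confirms the buckle at (275,170), where I predicted (275,169). It's the only one, so I'm descending to it.

Request:
jog_arm:
  deltas: [0.16, 0.08, -1, 0, 0, 0, 0.16, 0.08, -1, 0, 0, 0, 0.16, 0.08, -1, 0, 0, 0]

```text
time: 2.12
tool_pos: [0.5691, -0.0279, 0.1436]
tool_rot: [-3.141, 0.006, -0.101]
contact_force: [-1.9, 0.2, -1.3]
opening: 0.055
```

Request:
jog_arm:
  deltas: [0, 0, -0.8, 0, 0, 0, 0, 0, -0.8, 0, 0, 0, 0, 0, -0.8, 0, 0, 0, 0, 0, -0.8, 0, 0, 0]

```text
time: 2.45
tool_pos: [0.5699, -0.0279, 0.0669]
tool_rot: [-3.141, 0.004, -0.101]
contact_force: [0.6, -0.2, 0.8]
opening: 0.055
```

Request:
jog_arm:
  deltas: [0, 0, -0.2, 0, 0, 0, 0, 0, -0.4, 0, 0, 0, 0, 0, -0.41, 0, 0, 0, 0, 0, -0.41, 0, 0, 0]

```text
time: 2.78
tool_pos: [0.5723, -0.0275, 0.0288]
tool_rot: [3.141, -0.002, -0.1]
contact_force: [0.9, -0.1, 0.8]
opening: 0.0549
```

Request:
jog_arm:
  deltas: [0, 0, 0, 0, 0, 0, 0, 0, 0, 0, 0, 0, 0, 0, 0, 0, 0, 0, 0, 0, 0, 0, 0, 0, 0, 0, 0, 0, 0, 0]
  claw: 0.2
  newtons: 25

```text
time: 3.2
tool_pos: [0.5723, -0.027, 0.0281]
tool_rot: [3.141, -0.002, -0.099]
contact_force: [-1.7, -0.9, 6.6]
opening: 0.0354
```

Request:
jog_arm:
  deltas: [0, 0, 0, 0, 0, 0, 0, 0, 0, 0, 0, 0, 0, 0, 0.2, 0, 0, 0, 0, 0, 0.3, 0, 0, 0, 0, 0, 0.3, 0, 0, 0]

```text
time: 3.62
tool_pos: [0.5732, -0.0271, 0.0592]
tool_rot: [3.141, -0.005, -0.099]
contact_force: [0.3, -0.3, -1.1]
opening: 0.0355
```

Request:
jog_arm:
  deltas: [0, 0, 0.8, 0, 0, 0, 0, 0, 0.8, 0, 0, 0, 0, 0, 0.8, 0, 0, 0]

```text
time: 3.87
tool_pos: [0.5754, -0.0274, 0.1435]
tool_rot: [3.141, -0.012, -0.099]
contact_force: [2.3, -0.5, 1.4]
opening: 0.0359
```

Request:
jog_arm:
  deltas: [-0.25, -0.95, 0.5, 0, 0, 0, -0.25, -0.95, 0.5, 0, 0, 0, -0.25, -0.95, 0.5, 0, 0, 0, -0.25, -0.95, 0.5, 0, 0, 0]

```text
time: 4.2
tool_pos: [0.5469, -0.1263, 0.1892]
tool_rot: [3.139, -0.005, -0.103]
contact_force: [0.3, -0.4, -0.4]
opening: 0.0353
```

Request:
jog_arm:
  deltas: [-0.25, -1, 0, 0, 0, 0, -0.25, -1, 0, 0, 0, 0, -0.25, -1, 0, 0, 0, 0]

```text
time: 4.45
tool_pos: [0.5206, -0.2249, 0.186]
tool_rot: [3.14, 0.0, -0.1]
contact_force: [0.5, -0.8, -0.7]
opening: 0.0353
```

Request:
jog_arm:
  deltas: [-0.25, -1, 0, 0, 0, 0, -0.25, -1, 0, 0, 0, 0, -0.25, -1, 0, 0, 0, 0]

```text
time: 4.7
tool_pos: [0.4953, -0.3255, 0.1858]
tool_rot: [3.14, 0.0, -0.101]
contact_force: [-0.8, -0.0, -0.8]
opening: 0.0351
```

Request:
jog_arm:
  deltas: [-0.25, -0.95, 0, 0, 0, 0, -0.25, -0.95, 0, 0, 0, 0, -0.25, -0.95, 0, 0, 0, 0, -0.25, -0.95, 0, 0, 0, 0, -0.25, -0.95, 0, 0, 0, 0]

```text
time: 5.12
tool_pos: [0.4713, -0.4166, 0.1855]
tool_rot: [-3.14, 0.001, -0.101]
contact_force: [-0.6, 1.2, -1.3]
opening: 0.0356
```

```bash
python3 - <<'E'
from h import *
st(); im,p=snap('wrist','w2')
for c in [(.08,.07),(.08,-.07),(-.08,.07),(-.08,-.07)]: print(c)
m=((im[:,:,2].astype(int)>90)&(im[:,:,1]<60)).astype(np.uint8)
cs,_=cv2.findContours(m,0,2); c=max(cs,key=cv2.contourArea); r=cv2.boundingRect(c); print(r)
q=cv2.approxPolyDP(cv2.convexHull(c),6,True)[:,0]
for u in q: print(u,ray('wrist',*u,.055,p).round(3))
E
```

```text
t 5.12 pos [ 0.4713 -0.4166  0.1855] rot [-3.14e+00  1.00e-03 -1.01e-01] F [-0.6  1.2 -1.3] op 0.0356 q [-0.85  0.57  1.29  0.    1.28  0.83]
(0.08, 0.07)
(0.08, -0.07)
(-0.08, 0.07)
(-0.08, -0.07)
(211, 110, 156, 145)
[212 110] [ 0.561 -0.363  0.055]
[366 118] [ 0.541 -0.497  0.055]
[347 253] [ 0.411 -0.476  0.055]
[217 254] [ 0.423 -0.344  0.055]
```

Request:
jog_arm:
  deltas: [0, 0, -0.9, 0, 0, 0, 0, 0, -0.9, 0, 0, 0, 0, 0, -0.9, 0, 0, 0]

```text
time: 5.42
tool_pos: [0.4696, -0.4117, 0.0901]
tool_rot: [-3.133, 0.009, -0.097]
contact_force: [-1.0, 0.9, -1.6]
opening: 0.0354
```

Request:
jog_arm:
  deltas: [0, 0, -0.45, 0, 0, 0, 0, 0, -0.45, 0, 0, 0, 0, 0, -0.45, 0, 0, 0]

```text
time: 5.67
tool_pos: [0.4712, -0.4147, 0.0507]
tool_rot: [-3.138, 0.004, -0.098]
contact_force: [-0.1, -0.2, 0.5]
opening: 0.0356
```

Request:
jog_arm:
  deltas: [0, 0, 0, 0, 0, 0, 0, 0, 0, 0, 0, 0, 0, 0, 0, 0, 0, 0, 0, 0, 0, 0, 0, 0]
  claw: 0.65

```text
time: 6.0
tool_pos: [0.4722, -0.4175, 0.0538]
tool_rot: [3.139, -0.002, -0.099]
contact_force: [0.1, -0.4, -1.2]
opening: 0.0573
```

Request:
jog_arm:
  deltas: [0, 0, 1, 0, 0, 0, 0, 0, 1, 0, 0, 0, 0, 0, 1, 0, 0, 0, 0, 0, 1, 0, 0, 0]

```text
time: 6.33
tool_pos: [0.4735, -0.419, 0.1585]
tool_rot: [3.134, -0.008, -0.099]
contact_force: [0.5, -0.4, 0.3]
opening: 0.0594
```

Request:
jog_arm:
  deltas: [-0.4, 0.2, 0.6, 0, 0, 0, -0.4, 0.2, 0.6, 0, 0, 0, -0.4, 0.2, 0.6, 0, 0, 0, -0.4, 0.2, 0.6, 0, 0, 0, -0.4, 0.2, 0.6, 0, 0, 0]

```text
time: 6.75
tool_pos: [0.4313, -0.3966, 0.2113]
tool_rot: [-3.141, 0.0, -0.099]
contact_force: [-0.7, -0.0, -0.3]
opening: 0.0595
```

```bash
python3 - <<'E'
from h import *
st(); a,p=snap('wrist','w3'); b,_=snap('top','t3')
b=b[200:320,220:480]
im=np.hstack([cv2.resize(a,(400,300)),cv2.resize(b,(400,300))]); cv2.imwrite('pics/j3.png',im)
E
```

```text
t 6.75 pos [ 0.4313 -0.3966  0.2113] rot [-3.141  0.    -0.099] F [-0.7 -0.  -0.3] op 0.0595 q [-0.87  0.47  1.39  0.    1.28  0.8 ]
```

View pics/j3.png

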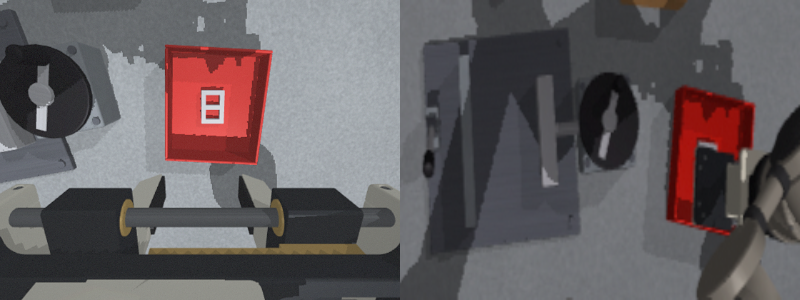

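The buckle is in the bin (about (213,107) in the left half) and the bed is empty. Heading to the rack.

Request:
jog_arm:
  deltas: [0, 0.9, 1, 0, 0, 0, 0, 0.9, 1, 0, 0, 0, 0, 0.9, 1, 0, 0, 0, 0, 0.9, 1, 0, 0, 0]
  claw: 0.22

```text
time: 7.18
tool_pos: [0.4329, -0.3045, 0.3159]
tool_rot: [3.139, -0.005, -0.097]
contact_force: [2.3, 0.1, 0.5]
opening: 0.0377
```

Request:
jog_arm:
  deltas: [0, 1, 0.2, 0, 0, 0, 0, 1, 0.2, 0, 0, 0, 0, 1, 0.2, 0, 0, 0]

```text
time: 7.43
tool_pos: [0.4315, -0.2035, 0.3317]
tool_rot: [-3.14, 0.0, -0.097]
contact_force: [-0.2, -0.7, 0.4]
opening: 0.0209
```

Request:
jog_arm:
  deltas: [0, 1, 0, 0, 0, 0, 0, 1, 0, 0, 0, 0, 0, 1, 0, 0, 0, 0]

```text
time: 7.68
tool_pos: [0.4311, -0.1031, 0.3308]
tool_rot: [-3.14, 0.002, -0.097]
contact_force: [1.1, -0.6, 0.5]
opening: 0.0203
```

Request:
jog_arm:
  deltas: [0, 1, 0, 0, 0, 0, 0, 1, 0, 0, 0, 0, 0, 1, 0, 0, 0, 0]

```text
time: 7.93
tool_pos: [0.4311, -0.0031, 0.3307]
tool_rot: [-3.14, 0.002, -0.097]
contact_force: [-0.1, 1.1, 0.7]
opening: 0.0202
```

Request:
jog_arm:
  deltas: [0, 1, 0, 0, 0, 0, 0, 1, 0, 0, 0, 0, 0, 1, 0, 0, 0, 0]

```text
time: 8.18
tool_pos: [0.4311, 0.097, 0.3306]
tool_rot: [-3.14, 0.002, -0.096]
contact_force: [-0.5, -0.7, -0.7]
opening: 0.0202
```

Request:
jog_arm:
  deltas: [0, 1, 0, 0, 0, 0, 0, 1, 0, 0, 0, 0, 0, 1, 0, 0, 0, 0]

```text
time: 8.43
tool_pos: [0.4311, 0.1972, 0.3304]
tool_rot: [-3.141, 0.002, -0.096]
contact_force: [-0.7, 0.2, 0.0]
opening: 0.0199
```

Request:
jog_arm:
  deltas: [0, 1, 0, 0, 0, 0, 0, 1, 0, 0, 0, 0, 0, 1, 0, 0, 0, 0, 0, 1, 0, 0, 0, 0, 0, 1, 0, 0, 0, 0]

```text
time: 8.85
tool_pos: [0.4313, 0.2938, 0.3301]
tool_rot: [3.14, 0.002, -0.097]
contact_force: [0.4, 0.4, 0.7]
opening: 0.0202
```

```bash
python3 - <<'E'
from h import *
st(); a,p=snap('wrist','w4'); np.save('w4p.npy',p,allow_pickle=True)
print(proj('wrist',np.array([.51,.34,.172]),p))
E
```

```text
t 8.85 pos [0.4313 0.2938 0.3301] rot [ 3.14e+00  2.00e-03 -9.70e-02] F [0.4 0.4 0.7] op 0.0202 q [ 0.45  0.28  1.35 -0.    1.51  2.12]
[227.28532587 121.23635933]
```

View pics/w4.png

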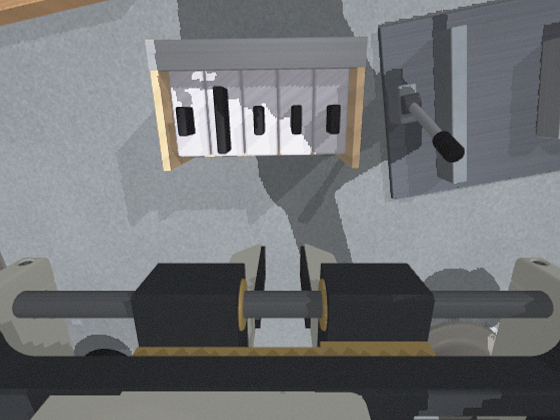

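The long grip is at about (221,120) with neighbours at (185,120), (259,120), (296,120) and (333,118). The rack's row is level in the image, so its yaw is close to the tool's, about -0.1. Next I'll measure the grip.

```bash
python3 - <<'E'
from h import *
p=np.load('w4p.npy',allow_pickle=True).item(); im=cv2.imread('pics/w4.png'); g=im.max(2)
print('cam',(-np.array(p['R']).T@p['t']).round(3))
m=(g<75).astype(np.uint8); m[:78]=0;m[162:]=0;m[:,:165]=0;m[:,350:]=0
n,l,s,c=cv2.connectedComponentsWithStats(m)
for i in range(1,n):
    if s[i][4]<60: continue
    ys,xs=np.nonzero(l==i); k=np.unique(ys)
    L=np.array([xs[ys==y].min() for y in k]); R=np.array([xs[ys==y].max()+1 for y in k])
    mid=slice(3,-3)
    fl=np.polyfit(k[mid],L[mid],1); fr=np.polyfit(k[mid],R[mid],1)
    PL=[ray('wrist',np.polyval(fl,y),y,.172,p).round(4)[:2] for y in (k[0],k[-1]+1)]
    PR=[ray('wrist',np.polyval(fr,y),y,.172,p).round(4)[:2] for y in (k[0],k[-1]+1)]
    print(s[i],'L',PL,'R',PR,'yawL',np.arctan2(*(PL[0]-PL[1])[::-1]).round(3))
# keeper: top z .161, rack ends z .160
for u,v in [(152,40),(366,38),(155,70),(363,67)]: print('keeper',ray('wrist',u,v,.161,p).round(4))
for u,v in [(207,70),(203,157),(243,70),(240,157),(279,157),(316,155),(172,157),(346,155)]: print('gap',u,v,ray('wrist',u,v,.142,p).round(4))
E
```

```text
cam [0.514 0.286 0.477]
[213  86  18  67 878] L [array([0.5429, 0.3488]), array([0.4805, 0.3537])] R [array([0.5416, 0.3354]), array([0.4793, 0.3411])] yawL -0.078
[291 105  11  29 293] L [array([0.5189, 0.277 ]), array([0.4919, 0.2791])] R [array([0.5179, 0.2662]), array([0.491 , 0.2693])] yawL -0.078
[326 105  14  29 374] L [array([0.5155, 0.2421]), array([0.4887, 0.2452])] R [array([0.5144, 0.23  ]), array([0.4873, 0.2316])] yawL -0.115
[176 107  19  29 461] L [array([0.5278, 0.3874]), array([0.5007, 0.3896])] R [array([0.5262, 0.3714]), array([0.4992, 0.3735])] yawL -0.081
[253 106  11  29 288] L [array([0.5215, 0.313 ]), array([0.4945, 0.3154])] R [array([0.5205, 0.3028]), array([0.4936, 0.3059])] yawL -0.089
keeper [0.5889 0.4009 0.161 ]
keeper [0.5713 0.2017 0.161 ]
keeper [0.5634 0.4039 0.161 ]
keeper [0.5468 0.2049 0.161 ]
gap 207 70 [0.5613 0.3583 0.142 ]
gap 203 157 [0.4745 0.3779 0.142 ]
gap 243 70 [0.5578 0.3218 0.142 ]
gap 240 157 [0.4706 0.3371 0.142 ]
gap 279 157 [0.4664 0.2941 0.142 ]
gap 316 155 [0.4646 0.2531 0.142 ]
gap 172 157 [0.4778 0.4121 0.142 ]
gap 346 155 [0.4614 0.2201 0.142 ]
```

Request:
jog_arm:
  deltas: [0.95, 0.51, -0.5, 0, 0, 0.008, 0.95, 0.51, -0.5, 0, 0, 0.008, 0.95, 0.51, -0.5, 0, 0, 0.008, 0.95, 0.51, -0.5, 0, 0, 0.008, 0.95, 0.51, -0.5, 0, 0, 0.008]

```text
time: 9.32
tool_pos: [0.5274, 0.3425, 0.2785]
tool_rot: [3.138, 0.005, -0.089]
contact_force: [-0.1, -0.3, -0.3]
opening: 0.0198
```

Request:
jog_arm:
  deltas: [0, 0, -0.4, 0, 0, 0, 0, 0, -0.8, 0, 0, 0, 0, 0, -0.88, 0, 0, 0, 0, 0, -0.88, 0, 0, 0, 0, 0, -0.88, 0, 0, 0]

```text
time: 9.73
tool_pos: [0.5271, 0.3439, 0.1963]
tool_rot: [-3.14, -0.002, -0.087]
contact_force: [-0.2, -0.4, 0.7]
opening: 0.02
```

```bash
python3 - <<'E'
from h import *
st(); a,p=snap('wrist','w5'); cv2.imwrite('pics/w5c.png',cv2.resize(a[150:400,150:420],(800,740))[:600])
E
```

```text
t 9.73 pos [0.5271 0.3439 0.1963] rot [-3.14e+00 -2.00e-03 -8.70e-02] F [-0.2 -0.4  0.7] op 0.02 q [ 0.46  0.56  1.28 -0.    1.3   2.11]
```

View pics/w5c.png

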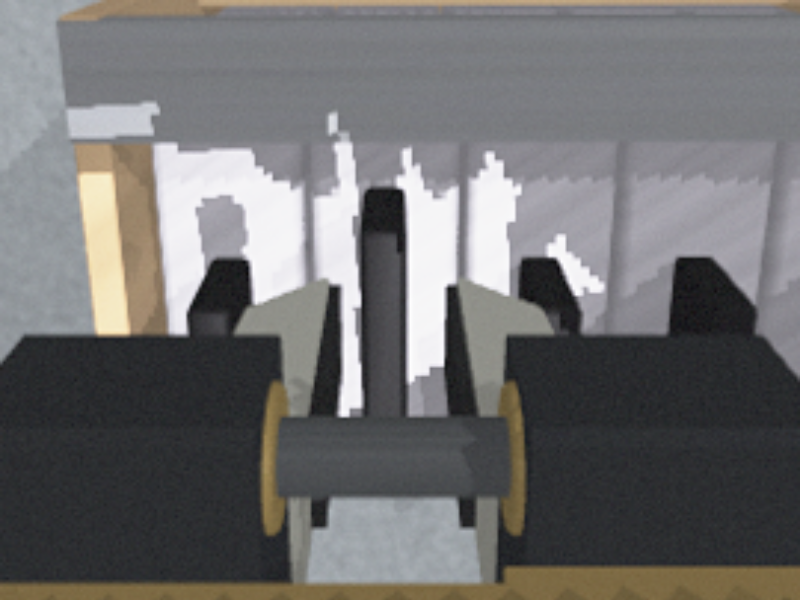

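The grip is centred at column 384 and the fingers at 393, so I'm shifting about 2 mm in +y and then descending.

Request:
jog_arm:
  deltas: [0, 0.02, 0, 0, 0, 0, 0, 0.02, -0.15, 0, 0, 0, 0, 0.02, -0.3, 0, 0, 0, 0, 0.02, -0.38, 0, 0, 0, 0, 0.02, -0.38, 0, 0, 0]

```text
time: 10.2
tool_pos: [0.5261, 0.3461, 0.1553]
tool_rot: [3.141, 0.001, -0.086]
contact_force: [-0.2, -0.4, -0.4]
opening: 0.0206
```

Request:
jog_arm:
  deltas: [0, 0, 0, 0, 0, 0, 0, 0, 0, 0, 0, 0, 0, 0, 0, 0, 0, 0, 0, 0, 0, 0, 0, 0]

```text
time: 10.53
tool_pos: [0.5269, 0.3464, 0.1567]
tool_rot: [-3.141, -0.001, -0.086]
contact_force: [-1.5, -0.2, 0.3]
opening: 0.0206
```

Request:
jog_arm:
  deltas: [0, 0, 0, 0, 0, 0, 0, 0, 0, 0, 0, 0, 0, 0, 0, 0, 0, 0, 0, 0, 0, 0, 0, 0, 0, 0, 0, 0, 0, 0]
  claw: 0
  newtons: 55

```text
time: 10.95
tool_pos: [0.5266, 0.3461, 0.156]
tool_rot: [3.141, -0.0, -0.086]
contact_force: [-0.8, -0.6, 3.5]
opening: 0.01
```

Request:
jog_arm:
  deltas: [-0.036, 0.003, 0.013, -0.0014, -0.016, 0, -0.073, 0.006, 0.025, -0.0027, -0.0317, 0, -0.11, 0.01, 0.036, -0.004, -0.0475, 0, -0.146, 0.0126, 0.046, -0.0055, -0.0634, 0, -0.203, 0.0175, 0.06, -0.0075, -0.0875, 0]

```text
time: 11.37
tool_pos: [0.5067, 0.3478, 0.1618]
tool_rot: [-3.141, -0.139, -0.087]
contact_force: [-0.2, -0.2, 0.9]
opening: 0.0098
```

Request:
jog_arm:
  deltas: [0, 0, 0, 0, 0, 0, 0, 0, 0, 0, 0, 0]

```text
time: 11.53
tool_pos: [0.5062, 0.348, 0.1619]
tool_rot: [-3.142, -0.138, -0.086]
contact_force: [1.7, -0.7, 0.3]
opening: 0.0094
```

Request:
jog_arm:
  deltas: [-0.037, 0.003, 0.02, -0.0017, -0.02, 0, -0.074, 0.0065, 0.038, -0.0034, -0.0393, 0, -0.11, 0.01, 0.045, -0.005, -0.058, 0, -0.177, 0.0155, 0.052, -0.0078, -0.09, 0, -0.177, 0.0155, 0.052, -0.0078, -0.09, 0]

```text
time: 11.95
tool_pos: [0.4869, 0.3494, 0.1658]
tool_rot: [3.14, -0.278, -0.085]
contact_force: [2.3, 0.5, -4.4]
opening: 0.0098
```

Request:
jog_arm:
  deltas: [0, 0, 0, 0, 0, 0, 0, 0, 0, 0, 0, 0, 0, 0, 0, 0, 0, 0]

```text
time: 12.2
tool_pos: [0.4889, 0.3492, 0.1665]
tool_rot: [3.141, -0.278, -0.087]
contact_force: [-0.0, -0.0, -3.8]
opening: 0.0096
```

```bash
python3 - <<'E'
from h import *
st(); a,p=snap('side','s6'); b,_=snap('wrist','w6')
cv2.imwrite('pics/j6.png',np.hstack([cv2.resize(a[215:345,70:260],(438,300)),cv2.resize(b[100:320,150:420],(362,300))]))
E
```

```text
t 12.2 pos [0.4889 0.3492 0.1665] rot [ 3.141 -0.278 -0.087] F [-0.  -0.  -3.8] op 0.0096 q [ 0.58  0.45  1.6  -0.22  0.88  2.36]
```

View pics/j6.png

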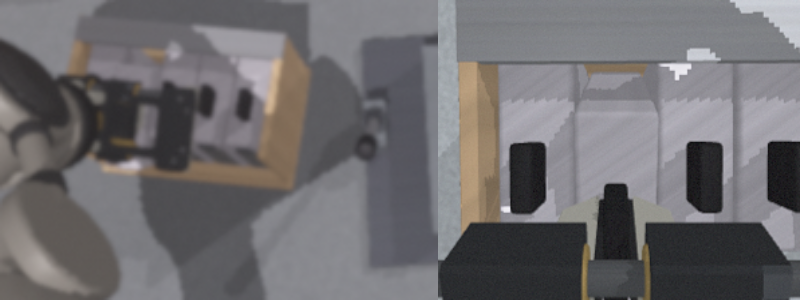

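The cassette is tilted 0.28 and hanging in the gripper (3.8 N), and the neighbours are undisturbed. I'll lift along its axis.

Request:
jog_arm:
  deltas: [-0.055, 0.005, 0.19, 0, 0, 0, -0.11, 0.01, 0.385, 0, 0, 0, -0.19, 0.0165, 0.67, 0, 0, 0, -0.27, 0.0235, 0.96, 0, 0, 0, -0.27, 0.0235, 0.96, 0, 0, 0]

```text
time: 12.72
tool_pos: [0.4628, 0.3534, 0.2695]
tool_rot: [-3.134, -0.287, -0.088]
contact_force: [2.6, 1.1, -2.2]
opening: 0.0095
```

Request:
jog_arm:
  deltas: [-0.135, 0.012, 0.48, 0, 0, 0, -0.27, 0.0235, 0.96, 0, 0, 0, -0.27, 0.0235, 0.96, 0, 0, 0]

```text
time: 12.97
tool_pos: [0.4347, 0.3549, 0.3639]
tool_rot: [-3.137, -0.284, -0.087]
contact_force: [1.4, -0.8, -3.1]
opening: 0.0096
```

Request:
jog_arm:
  deltas: [0.04, -0.2, 0, 0, 0.045, 0.027, 0.09, -0.5, 0, 0, 0.09, 0.054, 0.14, -0.7, 0, 0, 0.135, 0.08, 0.18, -0.9, 0, 0, 0.1784, 0.107, 0.18, -0.9, 0, 0, 0.1784, 0.107]

```text
time: 13.38
tool_pos: [0.455, 0.2604, 0.3575]
tool_rot: [3.139, 0.004, 0.08]
contact_force: [0.2, 0.8, -4.2]
opening: 0.0092
```

Request:
jog_arm:
  deltas: [0.09, -0.45, 0, 0, 0, 0, 0.18, -0.9, 0, 0, 0, 0, 0.18, -0.9, 0, 0, 0, 0]

```text
time: 13.63
tool_pos: [0.4717, 0.1695, 0.358]
tool_rot: [3.138, 0.0, 0.079]
contact_force: [0.2, 1.5, -3.6]
opening: 0.0096
```

Request:
jog_arm:
  deltas: [0.09, -0.45, 0, 0, 0, 0, 0.18, -0.9, 0, 0, 0, 0, 0.18, -0.9, 0, 0, 0, 0]

```text
time: 13.88
tool_pos: [0.4896, 0.0792, 0.3581]
tool_rot: [3.138, 0.0, 0.078]
contact_force: [-0.6, 1.4, -3.6]
opening: 0.0098
```

Request:
jog_arm:
  deltas: [0.07, -0.4, 0, 0, 0, 0, 0.14, -0.8, 0, 0, 0, 0, 0.14, -0.83, 0, 0, 0, 0, 0.14, -0.83, 0, 0, 0, 0, 0.14, -0.83, 0, 0, 0, 0]

```text
time: 14.3
tool_pos: [0.5026, 0.0014, 0.3584]
tool_rot: [-3.141, 0.001, 0.081]
contact_force: [-0.5, 0.2, -4.6]
opening: 0.0094
```

```bash
python3 - <<'E'
from h import *
st(); a,p=snap('side','s7'); b,_=snap('wrist','w7')
cv2.imwrite('pics/j7.png',np.hstack([cv2.resize(a[130:345,100:370],(400,318)),cv2.resize(b,(400,318))]))
E
```

```text
t 14.3 pos [0.5026 0.0014 0.3584] rot [-3.141e+00  1.000e-03  8.100e-02] F [-0.5  0.2 -4.6] op 0.0094 q [-0.15  0.23  1.34  0.    1.56  1.34]
```

View pics/j7.png

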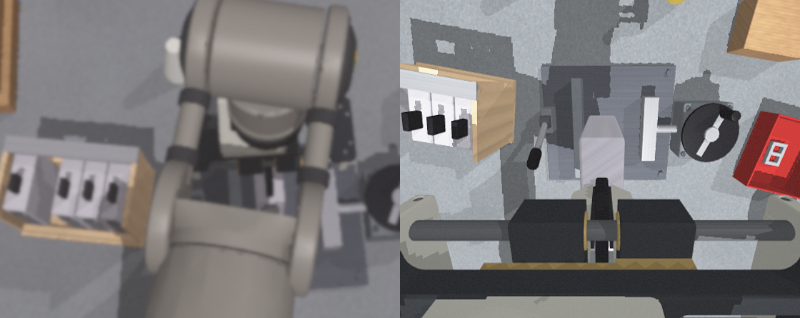

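Hanging straight, over the gap between stop and jaw. Lowering it.

Request:
jog_arm:
  deltas: [0, 0, -0.4, 0, 0, 0, 0, 0, -0.8, 0, 0, 0, 0, 0, -1, 0, 0, 0, 0, 0, -1, 0, 0, 0]

```text
time: 14.73
tool_pos: [0.4997, 0.003, 0.2543]
tool_rot: [-3.14, 0.009, 0.085]
contact_force: [-1.1, -0.2, -3.4]
opening: 0.0096
```

Request:
jog_arm:
  deltas: [0, 0, -0.3, 0, 0, 0, 0, 0, -0.6, 0, 0, 0, 0, 0, -0.8, 0, 0, 0, 0, 0, -0.92, 0, 0, 0, 0, 0, -0.92, 0, 0, 0]

```text
time: 15.15
tool_pos: [0.5021, 0.0023, 0.166]
tool_rot: [-3.141, 0.003, 0.084]
contact_force: [-0.9, -0.1, -4.4]
opening: 0.0096
```

Request:
jog_arm:
  deltas: [0, 0, -0.02, 0, 0, 0, 0, 0, -0.05, 0, 0, 0, 0, 0, -0.07, 0, 0, 0, 0, 0, -0.085, 0, 0, 0, 0, 0, -0.085, 0, 0, 0]

```text
time: 15.57
tool_pos: [0.5027, 0.0012, 0.1588]
tool_rot: [3.141, -0.001, 0.083]
contact_force: [-0.1, 0.3, -3.9]
opening: 0.0096
```

Request:
jog_arm:
  deltas: [0, 0, 0, 0, 0, 0, 0, 0, 0, 0, 0, 0]

```text
time: 15.73
tool_pos: [0.5026, 0.0011, 0.1587]
tool_rot: [3.141, -0.0, 0.083]
contact_force: [0.4, -0.0, -4.0]
opening: 0.0097
```

Not in contact yet, so I'll lower it in small steps.

Request:
jog_arm:
  deltas: [0, 0, -0.01, 0, 0, 0, 0, 0, -0.02, 0, 0, 0, 0, 0, -0.02, 0, 0, 0]

```text
time: 15.98
tool_pos: [0.5024, 0.0012, 0.1562]
tool_rot: [3.141, 0.0, 0.083]
contact_force: [0.2, 0.7, -3.6]
opening: 0.0096
```

Request:
jog_arm:
  deltas: [0, 0, -0.01, 0, 0, 0, 0, 0, -0.015, 0, 0, 0, 0, 0, -0.015, 0, 0, 0]

```text
time: 16.23
tool_pos: [0.5026, 0.0011, 0.156]
tool_rot: [3.141, -0.001, 0.083]
contact_force: [-3.1, -0.1, 5.9]
opening: 0.0095
```

Contact with the bed. Releasing and rising.

Request:
jog_arm:
  deltas: [0, 0, 0, 0, 0, 0, 0, 0, 0, 0, 0, 0, 0, 0, 0, 0, 0, 0, 0, 0, 0, 0, 0, 0, 0, 0, 0, 0, 0, 0]
  claw: 0.35

```text
time: 16.65
tool_pos: [0.5026, 0.0012, 0.1549]
tool_rot: [3.141, -0.0, 0.083]
contact_force: [-0.4, -0.4, -0.2]
opening: 0.0317
```

Request:
jog_arm:
  deltas: [0, 0, 0.2, 0, 0, 0, 0, 0, 0.5, 0, 0, 0, 0, 0, 0.9, 0, 0, 0, 0, 0, 0.9, 0, 0, 0]

```text
time: 16.98
tool_pos: [0.5057, 0.0008, 0.2519]
tool_rot: [3.138, -0.012, 0.083]
contact_force: [0.2, 0.4, 0.5]
opening: 0.0322
```

Request:
jog_arm:
  deltas: [-0.2, -0.8, 0, 0, 0, 0, -0.2, -0.8, 0, 0, 0, 0, -0.2, -0.8, 0, 0, 0, 0]

```text
time: 17.23
tool_pos: [0.4815, -0.084, 0.245]
tool_rot: [3.138, 0.0, 0.079]
contact_force: [0.5, -0.4, -1.0]
opening: 0.0321
```

Request:
jog_arm:
  deltas: [-0.2, -0.8, 0, 0, 0, 0, -0.2, -0.8, 0, 0, 0, 0, -0.2, -0.8, 0, 0, 0, 0, -0.2, -0.8, 0, 0, 0, 0]

```text
time: 17.57
tool_pos: [0.4622, -0.1603, 0.2447]
tool_rot: [3.141, 0.0, 0.079]
contact_force: [-0.3, 0.7, -0.6]
opening: 0.0321
```

```bash
python3 - <<'E'
from h import *
st(); b,p=snap('wrist','w8'); np.save('w8p.npy',p,allow_pickle=True)
cv2.imwrite('pics/w8c.png',cv2.resize(b[60:300,80:480],(800,480)))
for X in [(.5171,-.2121,.095),(.5581,-.2246,.133)]: print(proj('wrist',np.array(X),p))
E
```

```text
t 17.57 pos [ 0.4622 -0.1603  0.2447] rot [3.141 0.    0.079] F [-0.3  0.7 -0.6] op 0.0321 q [-0.49  0.27  1.61 -0.    1.26  1.  ]
[340.24464736 146.7105957 ]
[371.01260339 101.86252248]
```

View pics/w8c.png

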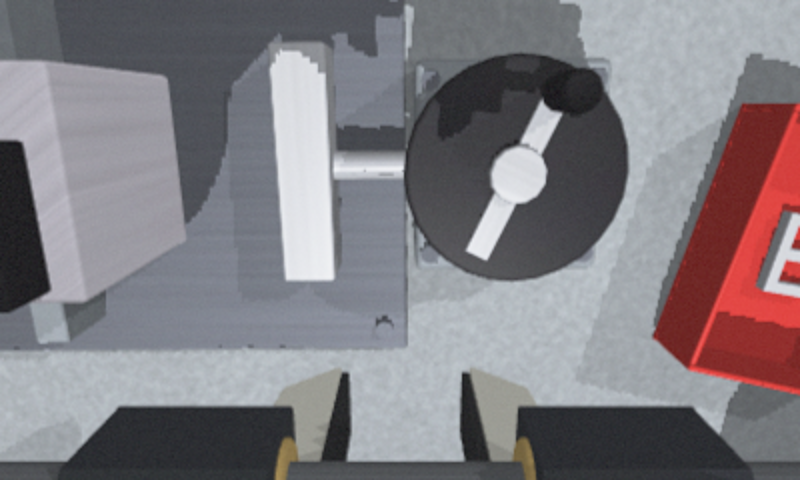

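The hub (340,147) and knob (371.5,104) match the prediction, so the knob is at about (0.557,-0.225). The cassette is standing. Going to grip the knob.

Request:
jog_arm:
  deltas: [0.95, -0.65, 0, 0, 0, 0, 0.95, -0.65, 0, 0, 0, 0, 0.95, -0.65, 0, 0, 0, 0, 0.95, -0.65, 0, 0, 0, 0, 0.95, -0.65, 0, 0, 0, 0]

```text
time: 18.03
tool_pos: [0.5586, -0.2225, 0.2435]
tool_rot: [-3.141, 0.002, 0.084]
contact_force: [-0.0, 0.6, -0.2]
opening: 0.0324
```

Request:
jog_arm:
  deltas: [0, 0, -0.3, 0, 0, 0, 0, 0, -0.6, 0, 0, 0, 0, 0, -0.8, 0, 0, 0, 0, 0, -0.8, 0, 0, 0]

```text
time: 18.37
tool_pos: [0.5548, -0.2206, 0.1608]
tool_rot: [-3.137, 0.007, 0.084]
contact_force: [-0.3, 0.7, -0.4]
opening: 0.0316
```

```bash
python3 - <<'E'
from h import *
st(); b,p=snap('wrist','w9')
cv2.imwrite('pics/w9c.png',cv2.resize(b[120:360,140:420],(700,600)))
E
```

```text
t 18.37 pos [ 0.5548 -0.2206  0.1608] rot [-3.137  0.007  0.084] F [-0.3  0.7 -0.4] op 0.0316 q [-0.51  0.54  1.42 -0.    1.19  0.98]
```

View pics/w9c.png

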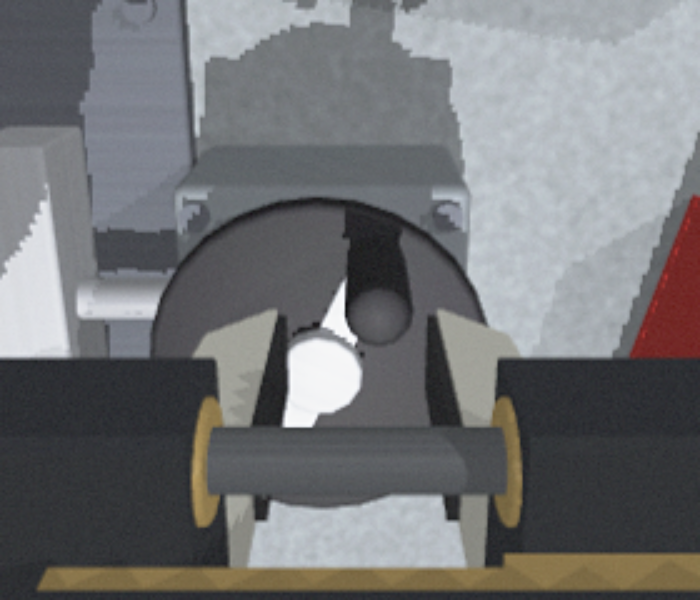

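Request:
jog_arm:
  deltas: [0, -0.02, 0, 0, 0, 0, 0, -0.02, 0, 0, 0, 0, 0, -0.02, -0.2, 0, 0, 0, 0, -0.02, -0.45, 0, 0, 0, 0, -0.02, -0.45, 0, 0, 0]

```text
time: 18.83
tool_pos: [0.556, -0.2249, 0.1177]
tool_rot: [-3.14, 0.004, 0.083]
contact_force: [-1.4, -0.3, -0.2]
opening: 0.0316
```

Request:
jog_arm:
  deltas: [0, 0, 0, 0, 0, 0, 0, 0, 0, 0, 0, 0, 0, 0, 0, 0, 0, 0, 0, 0, 0, 0, 0, 0]
  claw: 0
  newtons: 20

```text
time: 19.17
tool_pos: [0.5585, -0.2263, 0.1221]
tool_rot: [3.139, -0.003, 0.083]
contact_force: [-0.2, 1.2, 5.7]
opening: 0.0175
```

Request:
jog_arm:
  deltas: [0, 0, 0, 0, 0, 0, 0, 0, 0, 0, 0, 0, 0, 0, 0, 0, 0, 0]

```text
time: 19.42
tool_pos: [0.5585, -0.2263, 0.122]
tool_rot: [3.139, -0.003, 0.083]
contact_force: [-0.4, 0.5, 7.0]
opening: 0.0171
```

```bash
python3 - <<'E'
import numpy as np
for s0 in (-18,):
  for k in range(3):
    a=np.radians(s0-150*k); 
    print(k, [ (round(.42*(np.cos(a-np.radians(30*i))-np.cos(a)),3), round(.42*(np.sin(a-np.radians(30*i))-np.sin(a)),3)) for i in range(1,6)])
# 180deg pattern, 36/row
a=np.radians(-18)
for a in (np.radians(-18),):
    print([ (round(.42*(np.cos(a-np.radians(36*i))-np.cos(a)),3), round(.42*(np.sin(a-np.radians(36*i))-np.sin(a)),3)) for i in range(1,6)])
E
```

```text
0 [(np.float64(-0.118), np.float64(-0.182)), (np.float64(-0.312), np.float64(-0.281)), (np.float64(-0.529), np.float64(-0.27)), (np.float64(-0.712), np.float64(-0.151)), (np.float64(-0.81), np.float64(0.042))]
1 [(np.float64(0.011), np.float64(0.217)), (np.float64(0.13), np.float64(0.399)), (np.float64(0.323), np.float64(0.498)), (np.float64(0.541), np.float64(0.487)), (np.float64(0.723), np.float64(0.368))]
2 [(np.float64(0.099), np.float64(-0.194)), (np.float64(0.087), np.float64(-0.411)), (np.float64(-0.031), np.float64(-0.593)), (np.float64(-0.225), np.float64(-0.692)), (np.float64(-0.442), np.float64(-0.68))]
[(np.float64(-0.153), np.float64(-0.21)), (np.float64(-0.399), np.float64(-0.29)), (np.float64(-0.646), np.float64(-0.21)), (np.float64(-0.799), np.float64(-0.0)), (np.float64(-0.799), np.float64(0.26))]
```

Knob held (17 mm opening). First half turn.

Request:
jog_arm:
  deltas: [-0.118, -0.182, 0.03, 0, 0, 0, -0.312, -0.281, 0.03, 0, 0, 0, -0.529, -0.27, 0.03, 0, 0, 0, -0.712, -0.151, 0.03, 0, 0, 0, -0.81, 0.042, 0.03, 0, 0, 0]

```text
time: 19.83
tool_pos: [0.4767, -0.2218, 0.1226]
tool_rot: [3.141, -0.003, 0.08]
contact_force: [18.8, 2.5, -15.9]
opening: 0.0172
```

Request:
jog_arm:
  deltas: [0.011, 0.217, 0, 0, 0, 0, 0.011, 0.217, 0, 0, 0, 0, 0.011, 0.217, 0, 0, 0, 0]

```text
time: 20.08
tool_pos: [0.4776, -0.1987, 0.1227]
tool_rot: [-3.141, 0.0, 0.084]
contact_force: [3.0, 1.6, -7.5]
opening: 0.0178
```

```bash
python3 - <<'E'
from h import *
st(); b,p=snap('wrist','w10')
cv2.imwrite('pics/w10c.png',cv2.resize(b[60:360,60:480],(700,500)))
E
```

```text
t 20.08 pos [ 0.4776 -0.1987  0.1227] rot [-3.141  0.     0.084] F [ 3.   1.6 -7.5] op 0.0178 q [-0.54  0.45  1.7   0.    0.99  0.94]
```

View pics/w10c.png

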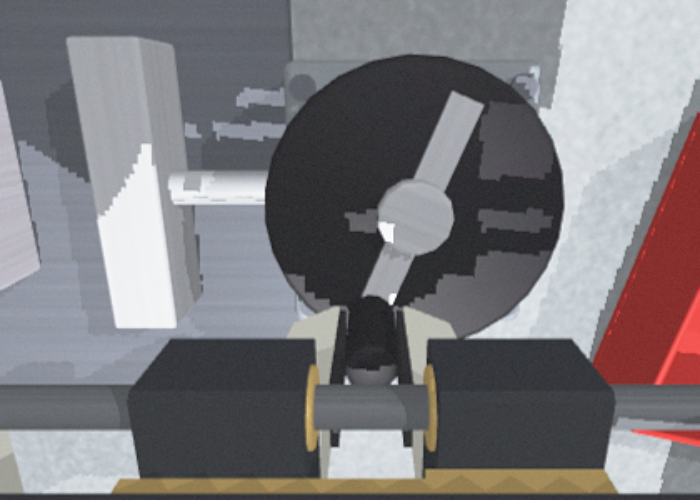

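The knob followed half a turn: crank at (372,340), jaw moving. Continuing with half turns.

Request:
jog_arm:
  deltas: [0.153, 0.21, -0.015, 0, 0, 0, 0.399, 0.29, -0.015, 0, 0, 0, 0.646, 0.21, -0.015, 0, 0, 0, 0.799, 0, -0.015, 0, 0, 0, 0.799, -0.26, -0.015, 0, 0, 0]

```text
time: 20.55
tool_pos: [0.5592, -0.2246, 0.1223]
tool_rot: [-3.14, 0.0, 0.086]
contact_force: [-16.8, 10.4, 11.0]
opening: 0.0176
```

Request:
jog_arm:
  deltas: [-0.153, -0.21, 0, 0, 0, 0, -0.399, -0.29, 0, 0, 0, 0, -0.646, -0.21, 0, 0, 0, 0, -0.799, 0, 0, 0, 0, 0, -0.799, 0.26, 0, 0, 0, 0]

```text
time: 20.97
tool_pos: [0.4756, -0.2021, 0.1226]
tool_rot: [3.138, 0.0, 0.08]
contact_force: [9.1, -6.4, -3.5]
opening: 0.0175
```

Request:
jog_arm:
  deltas: [0.153, 0.21, 0, 0, 0, 0, 0.399, 0.29, 0, 0, 0, 0, 0.646, 0.21, 0, 0, 0, 0, 0.799, 0, 0, 0, 0, 0, 0.799, -0.26, 0, 0, 0, 0]

```text
time: 21.38
tool_pos: [0.5583, -0.2247, 0.1224]
tool_rot: [-3.14, 0.002, 0.086]
contact_force: [-20.2, 10.6, 15.0]
opening: 0.0171
```

Request:
jog_arm:
  deltas: [-0.153, -0.21, 0, 0, 0, 0, -0.399, -0.29, 0, 0, 0, 0, -0.646, -0.21, 0, 0, 0, 0, -0.799, 0, 0, 0, 0, 0, -0.799, 0.26, 0, 0, 0, 0]

```text
time: 21.8
tool_pos: [0.4754, -0.2022, 0.1227]
tool_rot: [3.138, 0.001, 0.08]
contact_force: [8.7, -6.2, -1.3]
opening: 0.0174
```

```bash
python3 - <<'E'
from h import *
st(); b,p=snap('wrist','w11'); np.save('w11p.npy',p,allow_pickle=True)
cv2.imwrite('pics/w11c.png',cv2.resize(b[60:360,0:420],(700,500)))
E
```

```text
t 21.8 pos [ 0.4754 -0.2022  0.1227] rot [3.138e+00 1.000e-03 8.000e-02] F [ 8.7 -6.2 -1.3] op 0.0174 q [-0.55  0.45  1.71 -0.    0.98  0.94]
```

View pics/w11c.png

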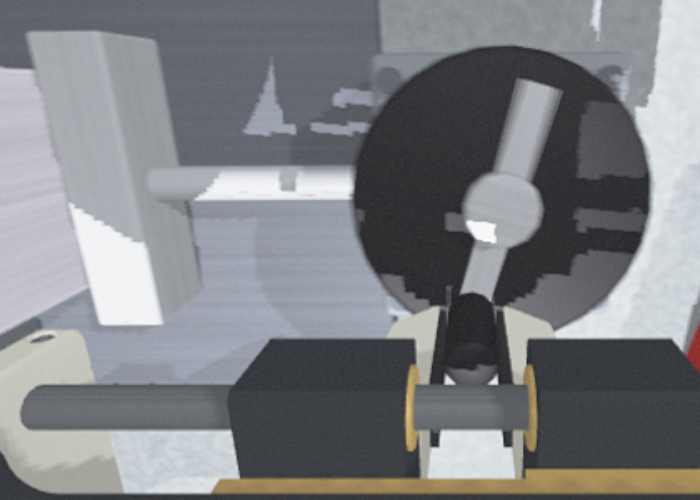

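The jaw top's stop-side edge runs (28,32)–(100,325) in the crop, close to the cassette. I'll work out the jaw value from it.

```bash
python3 - <<'E'
from h import *
p=np.load('w11p.npy',allow_pickle=True).item(); O=np.array([.5008,-.0232]); ya=np.array([-.083,.9965]);xa=np.array([.9965,.083])
for u,v in [(28,32),(100,325),(127,40),(160,322)]:
    X=ray('wrist',u*.6,60+v*.6,.052,p)[:2]-O; print((X@xa).round(4),(X@ya).round(4),'jaw',(X@ya+.065).round(4))
E
```

```text
0.0638 0.0005 jaw 0.0655
-0.0656 0.001 jaw 0.066
0.0607 -0.0385 jaw 0.0265
-0.0641 -0.0279 jaw 0.0371
```

Request:
jog_arm:
  deltas: [0.153, 0.21, 0, 0, 0, 0, 0.399, 0.29, 0, 0, 0, 0, 0.646, 0.21, 0, 0, 0, 0, 0.799, 0, 0, 0, 0, 0, 0.799, -0.26, 0, 0, 0, 0]

```text
time: 22.27
tool_pos: [0.5584, -0.2248, 0.1225]
tool_rot: [-3.14, 0.002, 0.086]
contact_force: [-21.2, 11.1, 14.6]
opening: 0.0175
```

Request:
jog_arm:
  deltas: [-0.118, -0.182, 0, 0, 0, 0, -0.312, -0.281, 0, 0, 0, 0, -0.529, -0.27, 0, 0, 0, 0, -0.712, -0.151, 0, 0, 0, 0, -0.81, 0.042, 0, 0, 0, 0]

```text
time: 22.68
tool_pos: [0.477, -0.2236, 0.1228]
tool_rot: [3.138, -0.005, 0.08]
contact_force: [13.3, -0.1, -3.2]
opening: 0.0174
```

Request:
jog_arm:
  deltas: [0.011, 0.217, 0, 0, 0, 0, 0.011, 0.217, 0, 0, 0, 0, 0.011, 0.217, 0, 0, 0, 0, 0.011, 0.217, 0, 0, 0, 0]

```text
time: 23.02
tool_pos: [0.4773, -0.2005, 0.1226]
tool_rot: [3.141, 0.001, 0.083]
contact_force: [-4.9, 2.3, 9.5]
opening: 0.0175
```

```bash
python3 - <<'E'
from h import *
st(); b,p=snap('wrist','w12'); np.save('w12p.npy',p,allow_pickle=True); snap('top','t12'); snap('side','s12')
cv2.imwrite('pics/w12c.png',cv2.resize(b[60:360,0:420],(700,500)))
a=np.radians(-198)
for i in range(1,6): print(round(.42*(np.cos(a-np.radians(15*i))-np.cos(a)),3), round(.42*(np.sin(a-np.radians(15*i))-np.sin(a)),3))
E
```

```text
t 23.02 pos [ 0.4773 -0.2005  0.1226] rot [3.141e+00 1.000e-03 8.300e-02] F [-4.9  2.3  9.5] op 0.0175 q [-0.55  0.45  1.7  -0.    0.99  0.94]
0.047 0.099
0.118 0.182
0.209 0.244
0.312 0.281
0.421 0.29
```

View pics/w12c.png

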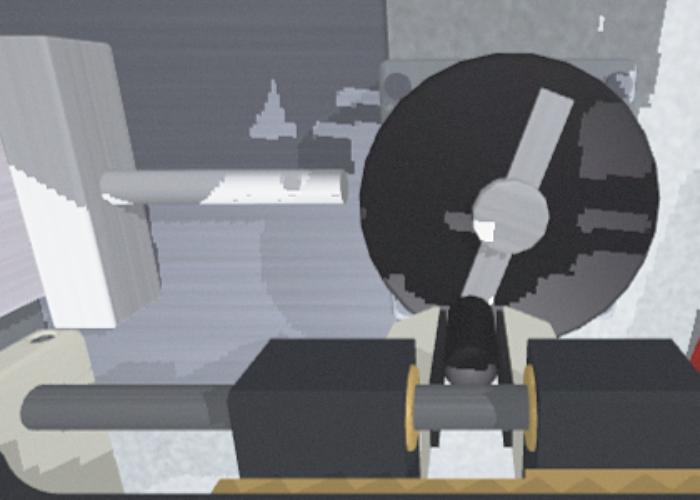

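```bash
python3 - <<'E'
from h import *
O=np.array([.5008,-.0232]); ya=np.array([-.083,.9965])
for f,pts in (('w11',[(100,325),(160,322)]),('w12',[(47,328),(115,327)])):
  p=np.load(f+'p.npy',allow_pickle=True).item()
  for u,v in pts: print(f,((ray('wrist',u*.6,60+v*.6,.052,p)[:2]-O)@ya+.065).round(4))
E
```

```text
w11 0.066
w11 0.0371
w12 0.0939
w12 0.0611
```

Jaw is about 0.091. Now small steps, watching the force.

Request:
jog_arm:
  deltas: [0.047, 0.099, -0.01, 0, 0, 0, 0.047, 0.099, -0.01, 0, 0, 0, 0.047, 0.099, -0.01, 0, 0, 0]

```text
time: 23.42
tool_pos: [0.4817, -0.1903, 0.1224]
tool_rot: [-3.141, 0.001, 0.083]
contact_force: [-7.2, 6.3, 18.8]
opening: 0.0175
```

Request:
jog_arm:
  deltas: [0.071, 0.083, 0, 0, 0, 0, 0.071, 0.083, 0, 0, 0, 0, 0.071, 0.083, 0, 0, 0, 0]

```text
time: 23.67
tool_pos: [0.489, -0.1812, 0.1224]
tool_rot: [-3.14, 0.001, 0.083]
contact_force: [-7.3, 10.3, 19.6]
opening: 0.0174
```

Request:
jog_arm:
  deltas: [0.091, 0.062, 0, 0, 0, 0, 0.091, 0.062, 0, 0, 0, 0, 0.091, 0.062, 0, 0, 0, 0]

```text
time: 23.92
tool_pos: [0.4986, -0.1744, 0.1224]
tool_rot: [-3.139, -0.0, 0.083]
contact_force: [-5.6, 12.5, 18.9]
opening: 0.0172
```

Request:
jog_arm:
  deltas: [0.075, 0.045, 0.02, 0, 0, 0, 0.075, 0.045, 0.02, 0, 0, 0, 0.075, 0.045, 0.02, 0, 0, 0]

```text
time: 24.17
tool_pos: [0.5063, -0.1711, 0.1226]
tool_rot: [-3.141, -0.0, 0.083]
contact_force: [-0.8, 5.2, 2.8]
opening: 0.0172
```

```bash
python3 - <<'E'
from h import *
st(); b,p=snap('wrist','w13'); t,_=snap('top','t13')
cv2.imwrite('pics/j13.png',np.hstack([cv2.resize(b[60:360,0:280],(420,450)),cv2.resize(t[200:310,225:315],(370,450))]))
E
```

```text
t 24.17 pos [ 0.5063 -0.1711  0.1226] rot [-3.141 -0.     0.083] F [-0.8  5.2  2.8] op 0.0172 q [-0.47  0.48  1.66  0.    1.01  1.02]
```

View pics/j13.png

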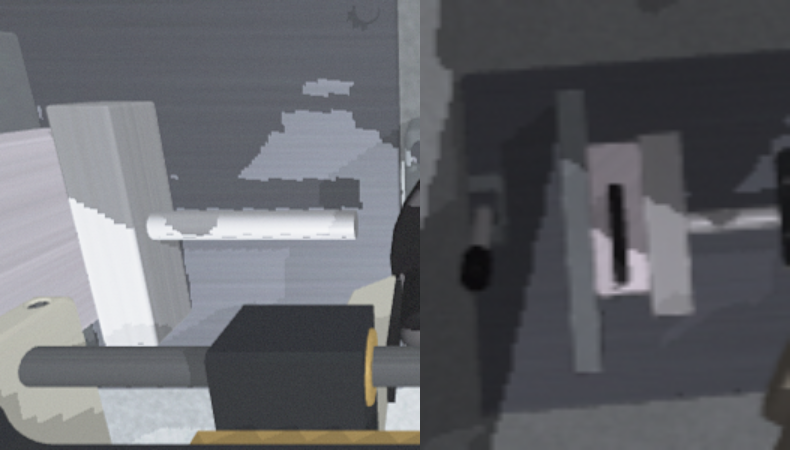

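That is my sixteenth picture, so from here I rely on numbers. In it the cassette is between jaw and stop, looking nearly snug, and the lever still leans. Small steps until resistance shows.

Request:
jog_arm:
  deltas: [0.07, 0.014, 0, 0, 0, 0, 0.07, 0.014, 0, 0, 0, 0, 0.07, 0.014, 0, 0, 0, 0]

```text
time: 24.52
tool_pos: [0.5124, -0.1698, 0.1226]
tool_rot: [-3.141, 0.002, 0.083]
contact_force: [-4.0, 5.2, 4.6]
opening: 0.0172
```

Request:
jog_arm:
  deltas: [0.07, 0.003, 0, 0, 0, 0, 0.07, 0.003, 0, 0, 0, 0, 0.07, 0.003, 0, 0, 0, 0]

```text
time: 24.77
tool_pos: [0.5156, -0.1694, 0.1224]
tool_rot: [-3.139, 0.01, 0.083]
contact_force: [-18.0, 2.8, 14.0]
opening: 0.0175
```

Stalled at 18 N tangential, so the cassette is snug. Unloading, releasing and moving to the robot side of the lever.

Request:
jog_arm:
  deltas: [-0.035, 0, 0, 0, 0, 0, -0.035, 0, 0, 0, 0, 0]

```text
time: 24.93
tool_pos: [0.5137, -0.1696, 0.1225]
tool_rot: [-3.14, 0.006, 0.083]
contact_force: [-11.0, 3.9, 7.9]
opening: 0.0177
```

Request:
jog_arm:
  deltas: [0, 0, 0, 0, 0, 0, 0, 0, 0, 0, 0, 0, 0, 0, 0, 0, 0, 0, 0, 0, 0, 0, 0, 0]
  claw: 0.36

```text
time: 25.27
tool_pos: [0.5169, -0.1702, 0.1225]
tool_rot: [3.14, -0.001, 0.082]
contact_force: [-0.1, -0.2, 0.3]
opening: 0.0324
```

Request:
jog_arm:
  deltas: [0, 0, 0.2, 0, 0, 0, 0, 0, 0.6, 0, 0, 0, 0, 0, 1, 0, 0, 0, 0, 0, 1, 0, 0, 0]

```text
time: 25.6
tool_pos: [0.5201, -0.1712, 0.2303]
tool_rot: [3.134, -0.012, 0.083]
contact_force: [1.2, -0.3, 1.4]
opening: 0.0331
```

Request:
jog_arm:
  deltas: [-0.35, 0.95, 0.4, 0, 0, 0, -0.35, 0.95, 0.4, 0, 0, 0, -0.35, 0.95, 0.4, 0, 0, 0]
  claw: 0

```text
time: 25.85
tool_pos: [0.4809, -0.0725, 0.2636]
tool_rot: [3.141, -0.001, 0.083]
contact_force: [1.5, -0.2, 0.2]
opening: 0.0177
```

Request:
jog_arm:
  deltas: [-0.35, 0.95, 0, 0, 0, 0, -0.35, 0.95, 0, 0, 0, 0, -0.35, 0.95, 0, 0, 0, 0]

```text
time: 26.1
tool_pos: [0.4449, 0.0238, 0.2627]
tool_rot: [-3.141, -0.0, 0.085]
contact_force: [0.7, 0.4, 0.5]
opening: 0.0014
```

Request:
jog_arm:
  deltas: [-0.35, 0.9, 0, 0, 0, 0, -0.35, 0.9, 0, 0, 0, 0, -0.35, 0.9, 0, 0, 0, 0, -0.35, 0.9, 0, 0, 0, 0, -0.35, 0.9, 0, 0, 0, 0]

```text
time: 26.52
tool_pos: [0.4118, 0.1109, 0.2626]
tool_rot: [3.141, -0.001, 0.085]
contact_force: [0.7, 0.7, 1.1]
opening: 0.0007
```

```bash
python3 - <<'E'
from h import *
st(); b,p=snap('wrist','w14')
H=np.array([.5091,.118,.062]); xa=np.array([.9965,.083,0])
for a in (0,-.3,-.45,-.6):
    G=H+.103*np.sin(a)*xa+np.array([0,0,.103*np.cos(a)]); print(a,G.round(4),proj('wrist',G,p).round(1))
g=b.max(2); m=(g<60).astype(np.uint8); m[250:]=0
n,l,s,c=cv2.connectedComponentsWithStats(m)
for i in range(1,n):
    if 60<s[i][4]<6000: print(s[i],c[i].round(1))
E
```

```text
t 26.52 pos [0.4118 0.1109 0.2626] rot [ 3.141e+00 -1.000e-03  8.500e-02] F [0.7 0.7 1.1] op 0.0007 q [ 0.08  0.14  1.73 -0.    1.28  1.57]
0 [0.5091 0.118  0.165 ] [284.2  91.6]
-0.3 [0.4788 0.1155 0.1604] [284.  132.4]
-0.45 [0.4645 0.1143 0.1547] [283.9 149.7]
-0.6 [0.4511 0.1132 0.147 ] [283.8 164.1]
[  12   48   43   44 1504] [33.2 70.3]
[  67   58   34   42 1247] [83.4 79.1]
[119  67  28  41 944] [132.9  87.5]
[543  90  17  74 783] [552.8 127.4]
[ 382   93   31   83 1664] [396.4 130.3]
[271 133  24  41 840] [282.4 153. ]
```

Lever grip found at (282,153), which puts it at about -0.48 rad, as expected. Lowering and pushing.

Request:
jog_arm:
  deltas: [0, 0, -0.4, 0, 0, 0, 0, 0, -0.8, 0, 0, 0, 0, 0, -1, 0, 0, 0, 0, 0, -1, 0, 0, 0, 0, 0, -1, 0, 0, 0]

```text
time: 26.98
tool_pos: [0.4119, 0.1095, 0.1622]
tool_rot: [3.141, 0.002, 0.081]
contact_force: [0.7, -0.1, 0.9]
opening: 0.0006
```

Request:
jog_arm:
  deltas: [0.15, 0.012, 0, 0, 0, 0, 0.3, 0.025, 0, 0, 0, 0, 0.45, 0.037, 0, 0, 0, 0, 0.55, 0.045, 0, 0, 0, 0, 0.65, 0.054, 0, 0, 0, 0]

```text
time: 27.4
tool_pos: [0.4785, 0.1155, 0.1648]
tool_rot: [3.141, -0.003, 0.082]
contact_force: [-2.1, 0.5, 0.9]
opening: 0.0006
```

Request:
jog_arm:
  deltas: [0, 0, 0, 0, 0, 0, 0, 0, 0, 0, 0, 0]

```text
time: 27.57
tool_pos: [0.4777, 0.1155, 0.1639]
tool_rot: [3.141, -0.003, 0.082]
contact_force: [0.7, -0.8, -0.4]
opening: 0.0007
```

```bash
cat > lev.py <<'E'
from h import *
st(); b,p=snap('wrist','wl%d'%int(robot.observe()['time']*100))
H=np.array([.5091,.118,.062]); xa=np.array([.9965,.083,0])
for a in (.2,.1,0,-.1,-.2,-.3):
    G=H+.103*np.sin(a)*xa+np.array([0,0,.103*np.cos(a)]); print(a,G.round(4),proj('wrist',G,p).round(1))
u,v=proj('wrist',H+[0,0,.103],p).astype(int)
g=b.max(2); m=(g<60).astype(np.uint8)
n,l,s,c=cv2.connectedComponentsWithStats(m)
for i in range(1,n):
    if 60<s[i][4] and abs(c[i][0]-u)<60: print(s[i],c[i].round(1))
E
python3 lev.py
```

```text
t 27.57 pos [0.4777 0.1155 0.1639] rot [ 3.141e+00 -3.000e-03  8.200e-02] F [ 0.7 -0.8 -0.4] op 0.0007 q [ 0.08  0.36  1.73 -0.    1.06  1.57]
0.2 [0.5295 0.1197 0.1629] [282.8 176.3]
0.1 [0.5193 0.1189 0.1645] [282.9 196.8]
0 [0.5091 0.118  0.165 ] [282.9 216.4]
-0.1 [0.4989 0.1171 0.1645] [282.9 234.6]
-0.2 [0.4887 0.1163 0.1629] [282.9 250.9]
-0.3 [0.4788 0.1155 0.1604] [282.9 265.2]
[ 260  203   41   88 2045] [280.3 236.5]
[ 169  264  106   83 6919] [223.2 303.5]
[ 290  264  107   77 6557] [340.9 301.1]
[    0   332   560    88 24566] [298.7 379.3]
```

Request:
jog_arm:
  deltas: [0.04, 0.003, 0, 0, 0, 0, 0.08, 0.007, 0, 0, 0, 0, 0.11, 0.009, 0, 0, 0, 0, 0.11, 0.009, 0, 0, 0, 0]

```text
time: 27.95
tool_pos: [0.488, 0.1169, 0.1626]
tool_rot: [3.141, -0.0, 0.083]
contact_force: [-1.0, -0.2, -0.5]
opening: 0.0003
```

```bash
cat >> lev.py <<'E'
print('far top edge rows:')
for a in (.15,.1,.05,0,-.05,-.1,-.15):
    e=np.sin(a)*xa+np.array([0,0,np.cos(a)]); f=np.cos(a)*xa-np.array([0,0,np.sin(a)])
    print(a,proj('wrist',H+.121*e+.01*f,p).round(1),proj('wrist',H+.085*e+.01*f,p).round(1))
E
python3 lev.py
python3 - <<'E'
from h import *
import glob
im=cv2.imread(sorted(glob.glob('pics/wl*.png'))[-1]); print(im[185:245:2,282].max(1))
im=cv2.imread(sorted(glob.glob('pics/wl*.png'))[0]); print(im[185:245:2,282].max(1))
E
```

```text
t 27.95 pos [0.488  0.1169 0.1626] rot [ 3.141 -0.     0.083] F [-1.  -0.2 -0.5] op 0.0003 q [ 0.08  0.38  1.7  -0.    1.07  1.57]
0.2 [0.5295 0.1197 0.1629] [284.  197.1]
0.1 [0.5193 0.1189 0.1645] [283.9 217.2]
0 [0.5091 0.118  0.165 ] [283.9 236.2]
-0.1 [0.4989 0.1171 0.1645] [283.9 253.7]
-0.2 [0.4887 0.1163 0.1629] [283.8 269.3]
-0.3 [0.4788 0.1155 0.1604] [283.8 282.8]
[  169   211   228   136 15171] [280.4 294.4]
[    0   332   560    88 24500] [300.  379.4]
far top edge rows:
0.15 [284.2 191.2] [283.8 184.7]
0.1 [284.2 204.8] [283.8 192.4]
0.05 [284.1 218.2] [283.8 199.9]
0 [284.1 231.3] [283.8 207.4]
-0.05 [284.1 243.9] [283.8 214.8]
-0.1 [284.1 255.9] [283.8 221.9]
-0.15 [284.1 267.3] [283.8 228.8]
[ 99 137 133 132 132 136 136 135 134 133 131 136 135  57  38  38  42  40
  40  35  39  40  34  33  44  47  54  43  49  43]
[137 138 140 138 133 136 132 137 139  98  34  37  33  34  38  36  34  40
  38  42  34  40  50  51  50  42  43  44  41  46]
```

The lever is at about -0.02 rad by both camera and contact geometry. Retracting to check the final state.

Request:
jog_arm:
  deltas: [-0.4, -0.033, 0, 0, 0, 0, -0.5, -0.04, 0, 0, 0, 0, -0.5, -0.04, 0.3, 0, 0, 0, -0.5, -0.04, 0.8, 0, 0, 0, -0.5, -0.04, 1, 0, 0, 0]

```text
time: 28.42
tool_pos: [0.4374, 0.1129, 0.2651]
tool_rot: [3.141, -0.002, 0.083]
contact_force: [1.6, 0.3, 1.4]
opening: 0.0001
```

Request:
jog_arm:
  deltas: [0, -0.7, 0.5, 0, 0, 0, 0, -0.7, 0.5, 0, 0, 0, 0, -0.7, 0.5, 0, 0, 0, 0, -0.7, 0.5, 0, 0, 0, 0, -0.7, 0.5, 0, 0, 0]

```text
time: 28.83
tool_pos: [0.4371, 0.0431, 0.3118]
tool_rot: [-3.141, 0.001, 0.082]
contact_force: [-0.0, 0.3, 0.5]
opening: 0.0005
```

```bash
python3 - <<'E'
from h import *
st(); b,p=snap('wrist','w20')
O=np.array([.5008,-.0232]); ya=np.array([-.083,.9965]);xa=np.array([.9965,.083])
P=lambda x,y,z: np.r_[O+x*xa+y*ya,z]
g=b.max(2)
n,l,s,c=cv2.connectedComponentsWithStats((g<60).astype(np.uint8))
for i in range(1,n):
    if 100<s[i][4]<5000: print('dark',s[i],c[i].round(1))
for nm,X in dict(castgripTop=P(-.012,.047,.172),g1=P(-.044,.047,.172),g2=P(.02,.047,.172),boxA=P(.05,.029,.142),boxB=P(-.05,.029,.142),stopF=P(-.1,.065,.06),stopF2=P(.1,.065,.06),jawF=P(-.065,.029,.052),jawB=P(-.065,-.001,.052),lever=P(.02,.14,.165)).items(): print(nm,proj('wrist',X,p).round(1))
# stop/jaw edges along press y at x=-0.06 (outside the cassette, z .06 / .052)
for x,z in ((-.060,.052),(-.085,.06)):
    row=[(round(y,3),int(b[tuple(proj('wrist',P(x,y,z),p).round().astype(int)[::-1])].max())) for y in np.arange(-.02,.1,.003)]
    print(x,row)
m=((b[:,:,2].astype(int)>110)&(b[:,:,1]<70)); print('red px',m.sum())
E
```

```text
t 28.83 pos [0.4371 0.0431 0.3118] rot [-3.141e+00  1.000e-03  8.200e-02] F [-0.   0.3  0.5] op 0.0005 q [-0.08  0.13  1.6   0.    1.41  1.41]
dark [  0  86  25  31 713] [ 11.2 101.6]
dark [ 31  92  32  32 904] [ 46.7 107.6]
dark [ 74  99  27  31 767] [ 87.1 114.1]
dark [193 107  28  22 498] [206.7 117.6]
dark [300 118  12  67 362] [304.8 138.4]
dark [278 247   4  44 129] [279.1 269.2]
dark [284 247   4  44 140] [285.1 269.1]
dark [526 416  34   4 133] [542.8 417.5]
castgripTop [308.4 152.7]
g1 [307.6 185.8]
g2 [309.3 117.4]
boxA [326.   84.8]
boxB [322.  184.7]
stopF [287.3 206.4]
stopF2 [288.   45.5]
jawF [313.4 180.4]
jawB [335.2 180.4]
lever [209.2 117.4]
-0.06 [(np.float64(-0.02), 129), (np.float64(-0.017), 133), (np.float64(-0.014), 128), (np.float64(-0.011), 134), (np.float64(-0.008), 129), (np.float64(-0.005), 134), (np.float64(-0.002), 126), (np.float64(0.001), 204), (np.float64(0.004), 227), (np.float64(0.007), 224), (np.float64(0.01), 228), (np.float64(0.013), 228), (np.float64(0.016), 226), (np.float64(0.019), 219), (np.float64(0.022), 245), (np.float64(0.025), 247), (np.
[... 960 characters left out ...]
oat64(0.019), 136), (np.float64(0.022), 136), (np.float64(0.025), 138), (np.float64(0.028), 139), (np.float64(0.031), 141), (np.float64(0.034), 139), (np.float64(0.037), 139), (np.float64(0.04), 140), (np.float64(0.043), 138), (np.float64(0.046), 140), (np.float64(0.049), 136), (np.float64(0.052), 141), (np.float64(0.055), 143), (np.float64(0.058), 138), (np.float64(0.061), 138), (np.float64(0.064), 138), (np.float64(0.067), 122), (np.float64(0.07), 110), (np.float64(0.073), 117), (np.float64(0.076), 111), (np.float64(0.079), 114), (np.float64(0.082), 108), (np.float64(0.085), 105), (np.float64(0.088), 73), (np.float64(0.091), 67), (np.float64(0.094), 69), (np.float64(0.097), 66)]
red px 285
```

```bash
python3 - <<'E'
from h import *
for n in ('top','side'):
    im,p=snap(n,n+'_end'); 
    hsv=cv2.cvtColor(im,cv2.COLOR_BGR2HSV); red=((im[:,:,2].astype(int)-im[:,:,1]>60)).astype(np.uint8); red[:200]=0
    cs,_=cv2.findContours(red,0,2); c=max(cs,key=cv2.contourArea); h=np.zeros_like(red); cv2.fillConvexPoly(h,cv2.convexHull(c),1)
    ys,xs=np.nonzero((h==1)&(hsv[:,:,1]<70)&(hsv[:,:,2]>110)); print(n,'bin grey px',len(xs), ray(n,xs.mean(),ys.mean(),.014,p).round(3) if len(xs) else '')
a=cv2.imread('pics/side0.png');b=cv2.imread('pics/side_end.png')
O=np.array([.5008,-.0232]); ya=np.array([-.083,.9965]);xa=np.array([.9965,.083])
p=robot.camera_params('side')
# rack spare grips, dark blobs
m=(b.max(2)<60).astype(np.uint8); m0=(a.max(2)<60).astype(np.uint8)
for q in (m0,m):
    n,l,s,c=cv2.connectedComponentsWithStats(q[225:300,95:210].copy()); print([(c[i]+[95,225]).round(1).tolist()+[int(s[i][4])] for i in range(1,n) if s[i][4]>15])
E
```

```text
top bin grey px 126 [ 0.471 -0.418  0.014]
side bin grey px 252 [ 0.472 -0.419  0.014]
[[110.4, 253.7, 29]]
[[110.1, 253.5, 40], [207.6, 279.4, 82]]
```

The buckle is centred in the bin, and everything else matches the expected positions. Handing in.

```bash
python3 -c "
from h import *
st(); print(robot.hand_in())"
```

```text
t 28.98 pos [0.4369 0.0438 0.3113] rot [-3.141e+00  2.000e-03  8.400e-02] F [ 0.1  0.1 -0.1] op 0.0002 q [-0.07  0.13  1.6  -0.    1.41  1.41]
the job is handed in; nothing more can be done
None
```

I handed the job in at 29 s with all the steps done; the hand-in gives no verdict, so these are my own last checks. I binned the one buckle present, tilted the long-grip cassette 0.28 rad and lifted it out. I then stood it on the bed, wound the handwheel until it stalled, and pushed the lever upright.

- **Buckle:** both fixed cameras show it at about (0.471, -0.418), the middle of the bin.
- **Jaw:** it reads about 0.094–0.096 m from its rear edge, against 0.094 for snug. The wheel stalled at about 18 N.
- **Cassette:** its grip lies within a few pixels of where a snug, square cassette would put it. I did not measure the gap to the stop directly.
- **Lever:** about -0.02 rad from upright, and a second view agrees to within about 3 pixels.
- **Robot:** it is clear of everything, with contact force near zero.

**Inconclusive or in disagreement:**
- **Other cassettes:** my final check gave only one usable match of the four, and that one was unmoved. Three grips showed in the last wrist view, but I did not measure their positions.
- **Bed centre:** measured from its corners, it came out 10 mm off in y from the stop, jaw and wheel. I used those three as the reference, and everything later fitted.
- **Jaw readings while winding:** they differed from the wheel angle by about 3 mm, so I relied on the stall.

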